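# Close the paint jars with lids from the latched lid chest

## Task

Lids are waiting in the grey chest for the paint jars in the plywood rack. Turn the latch knob of the chest a quarter turn clockwise so that its green panel springs fully open, then take out all the lids, four or five of them, and screw each onto a jar of its own, whichever you like: turned back on the neck a lid drops down into the thread, and from there it is screwed forward (clockwise) until it stops, fully home and level. Leave the panel open, and do not knock over the amber bottle between chest and rack.

Things in the scene. Friction and masses are not known exactly. Their poses are not given: they have to be found in the camera images.
- chest: low grey steel box 262 x 360 x 58 mm (x, y, z), fixed; origin at the centre of its underside; its front (-x of its frame) faces the robot. Walls and floor 6 mm thick, open on top once the panel is up; the four or five lids lie on its floor, 6 mm above the table. A steel keeper lip juts 14 mm inward and 40 mm wide from the middle of the front wall, near its top
- panel (a joint): hinge of the chest's green top panel (262 x 360 x 8 mm), along the chest's back (+x) edge. 0 = shut, about 2.2 rad = fully open, leaning back. A gas spring raises it gently by itself, in about 6 s, as soon as the latch frees it and nothing holds it down
- latch (a joint): cam latch knob on the panel, 50 mm behind its front edge, with an upright grip bar 57 mm long, 14 mm wide and 32 mm tall that lies along the chest's x axis when latched. 0 = latched; grows to 1.57 rad (stop) as it is turned clockwise seen from above; the tongue frees the panel from about 1.0 rad. Light to turn (0.05 N m)
- latch_grip (a point): on the knob's axis, 7 mm below the top of the grip bar (the bar reaches 25 mm below this point)
- rack: plywood block 225 x 335 x 35 mm, fixed, origin at the centre of its underside, with six wells at x = -55, 55 and y = -110, 0, 110 mm in its frame; each holds a jar (underside 8 mm, rim 108 mm above the table)
- jar1: white screw-top jar, 62 mm across, 100 mm tall, held firmly upright in a well of the rack (cannot move or turn); origin at the centre of its underside, z up. The neck is 46.6 mm across and 26 mm tall, closed on top by an inner seal. Round the neck are four identical thread ribs, 90 deg apart (see jar2 for the angles, jar3 for how a lid goes on)
- jar2: another jar like jar1. Thread of every jar, angles counter-clockwise from above, from its x axis (and again from its +y, -x, -y): upright stop wall from -13.5 to -7.5 deg; sloping rib from -7.5 to 42.5 deg; open gap from 42.5 to 76.5 deg, where the next wall begins. Lugs of a lid pass down only in the gaps (lug centre at 50 to 69 deg) and are fully home at 0 deg
- jar3: another jar like jar1. On every jar: a lid whose lugs lie on ribs or walls sits 8 to 14 mm too high and cannot be turned forward past a wall: turn it back (counter-clockwise from above), pressing lightly, until it drops to the rim; then clockwise, when its lugs run under the ribs to the stop walls. The next wall also stops turning back
- jar4: another jar like jar1
- jar5: another jar like jar1
- jar6: another jar like jar1
- lid1: loose black screw lid, 64 mm across (66 at most) and 28 mm tall, mouth down, about 60 g; origin at the centre of its open underside, z up. Top plate 5 mm (inner ceiling 23 mm above the origin), skirt 3 mm. Four inward lugs, 14 deg wide, at its +x, +y, -x, -y axes, each under a small grey ridge on the top. Any lid fits any jar. May be absent (None). Closed, its ceiling rests on the rim: origin 77 mm above the jar's
- lid2: another lid like lid1; may be absent (None)
- lid3: another lid like lid1; may be absent (None)
- lid4: another lid like lid1; may be absent (None)
- lid5: another lid like lid1; may be absent (None)
- thinner: amber bottle, 38 mm across, 140 mm tall, between chest and rack; bystander; origin at the centre of its underside

How it is judged:
On the way:
1. the latch is turned a quarter turn and the panel has sprung open (value of joint latch above 1.2 rad and value of joint panel above 1.5 rad), for 0.2 s.
At the end, for the whole second after the job is handed in: Every lid present is fully home on one of the jars and at rest: the lid down on the rim within 4 mm and centred within 5 mm, level within 0.1 rad, and screwed forward to within 0.21 rad (12 deg) of the position where its lugs meet the stop walls; the chest's panel is still open (over 1.5 rad) (((horizontal distance between lid1 and jar1 below 0.005 m and distance between lid1 and jar1 below 0.081 m and (angle between the x axis of lid1 and the x axis of jar1, either way round below 0.21 rad or angle between the x axis of lid1 and the y axis of jar1, either way round below 0.21 rad) and angle between lid1's own z axis and vertical below 0.1 rad and linear speed of lid1 below 0.02 m/s) or (horizontal distance between lid1 and jar2 below 0.005 m and distance between lid1 and jar2 below 0.081 m and (angle between the x axis of lid1 and the x axis of jar2, either way round below 0.21 rad or angle between the x axis of lid1 and the y axis of jar2, either way round below 0.21 rad) and angle between lid1's own z axis and vertical below 0.1 rad and linear speed of lid1 below 0.02 m/s) or (horizontal distance between lid1 and jar3 below 0.005 m and distance between lid1 and jar3 below 0.081 m and (angle between the x axis of lid1 and the x axis of jar3, either way round below 0.21 rad or angle between the x axis of lid1 and the y axis of jar3, either way round below 0.21 rad) and angle between lid1's own z axis and vertical below 0.1 rad and linear speed of lid1 below 0.02 m/s) or (horizontal distance between lid1 and jar4 below 0.005 m and distance between lid1 and jar4 below 0.081 m and (angle between the x axis of lid1 and the x axis of jar4, either way round below 0.21 rad or angle between the x axis of lid1 and the y axis of jar4, either way round below 0.21 rad) and angle between lid1's own z axis and vertical below 0.1 rad and linear speed of lid1 below 0.02 m/s) or (horizontal distance between lid1 and jar5 below 0.005 m and distance between lid1 and jar5 below 0.081 m and (angle between the x axis of lid1 and the x axis of jar5, either way round below 0.21 rad or angle between the x axis of lid1 and the y axis of jar5, either way round below 0.21 rad) and angle between lid1's own z axis and vertical below 0.1 rad and linear speed of lid1 below 0.02 m/s) or (horizontal distance between lid1 and jar6 below 0.005 m and distance between lid1 and jar6 below 0.081 m and (angle between the x axis of lid1 and the x axis of jar6, either way round below 0.21 rad or angle between the x axis of lid1 and the y axis of jar6, either way round below 0.21 rad) and angle between lid1's own z axis and vertical below 0.1 rad and linear speed of lid1 below 0.02 m/s)) and ((horizontal distance between lid2 and jar1 below 0.005 m and distance between lid2 and jar1 below 0.081 m and (angle between the x axis of lid2 and the x axis of jar1, either way round below 0.21 rad or angle between the x axis of lid2 and the y axis of jar1, either way round below 0.21 rad) and angle between lid2's own z axis and vertical below 0.1 rad and linear speed of lid2 below 0.02 m/s) or (horizontal distance between lid2 and jar2 below 0.005 m and distance between lid2 and jar2 below 0.081 m and (angle between the x axis of lid2 and the x axis of jar2, either way round below 0.21 rad or angle between the x axis of lid2 and the y axis of jar2, either way round below 0.21 rad) and angle between lid2's own z axis and vertical below 0.1 rad and linear speed of lid2 below 0.02 m/s) or (horizontal distance between lid2 and jar3 below 0.005 m and distance between lid2 and jar3 below 0.081 m and (angle between the x axis of lid2 and the x axis of jar3, either way round below 0.21 rad or angle between the x axis of lid2 and the y axis of jar3, either way round below 0.21 rad) and angle between lid2's own z axis and vertical below 0.1 rad and linear speed of lid2 below 0.02 m/s) or (horizontal distance between lid2 and jar4 below 0.005 m and distance between lid2 and jar4 below 0.081 m and (angle between the x axis of lid2 and the x axis of jar4, either way round below 0.21 rad or angle between the x axis of lid2 and the y axis of jar4, either way round below 0.21 rad) and angle between lid2's own z axis and vertical below 0.1 rad and linear speed of lid2 below 0.02 m/s) or (horizontal distance between lid2 and jar5 below 0.005 m and distance between lid2 and jar5 below 0.081 m and (angle between the x axis of lid2 and the x axis of jar5, either way round below 0.21 rad or angle between the x axis of lid2 and the y axis of jar5, either way round below 0.21 rad) and angle between lid2's own z axis and vertical below 0.1 rad and linear speed of lid2 below 0.02 m/s) or (horizontal distance between lid2 and jar6 below 0.005 m and distance between lid2 and jar6 below 0.081 m and (angle between the x axis of lid2 and the x axis of jar6, either way round below 0.21 rad or angle between the x axis of lid2 and the y axis of jar6, either way round below 0.21 rad) and angle between lid2's own z axis and vertical below 0.1 rad and linear speed of lid2 below 0.02 m/s)) and ((horizontal distance between lid3 and jar1 below 0.005 m and distance between lid3 and jar1 below 0.081 m and (angle between the x axis of lid3 and the x axis of jar1, either way round below 0.21 rad or angle between the x axis of lid3 and the y axis of jar1, either way round below 0.21 rad) and angle between lid3's own z axis and vertical below 0.1 rad and linear speed of lid3 below 0.02 m/s) or (horizontal distance between lid3 and jar2 below 0.005 m and distance between lid3 and jar2 below 0.081 m and (angle between the x axis of lid3 and the x axis of jar2, either way round below 0.21 rad or angle between the x axis of lid3 and the y axis of jar2, either way round below 0.21 rad) and angle between lid3's own z axis and vertical below 0.1 rad and linear speed of lid3 below 0.02 m/s) or (horizontal distance between lid3 and jar3 below 0.005 m and distance between lid3 and jar3 below 0.081 m and (angle between the x axis of lid3 and the x axis of jar3, either way round below 0.21 rad or angle between the x axis of lid3 and the y axis of jar3, either way round below 0.21 rad) and angle between lid3's own z axis and vertical below 0.1 rad and linear speed of lid3 below 0.02 m/s) or (horizontal distance between lid3 and jar4 below 0.005 m and distance between lid3 and jar4 below 0.081 m and (angle between the x axis of lid3 and the x axis of jar4, either way round below 0.21 rad or angle between the x axis of lid3 and the y axis of jar4, either way round below 0.21 rad) and angle between lid3's own z axis and vertical below 0.1 rad and linear speed of lid3 below 0.02 m/s) or (horizontal distance between lid3 and jar5 below 0.005 m and distance between lid3 and jar5 below 0.081 m and (angle between the x axis of lid3 and the x axis of jar5, either way round below 0.21 rad or angle between the x axis of lid3 and the y axis of jar5, either way round below 0.21 rad) and angle between lid3's own z axis and vertical below 0.1 rad and linear speed of lid3 below 0.02 m/s) or (horizontal distance between lid3 and jar6 below 0.005 m and distance between lid3 and jar6 below 0.081 m and (angle between the x axis of lid3 and the x axis of jar6, either way round below 0.21 rad or angle between the x axis of lid3 and the y axis of jar6, either way round below 0.21 rad) and angle between lid3's own z axis and vertical below 0.1 rad and linear speed of lid3 below 0.02 m/s)) and ((horizontal distance between lid4 and jar1 below 0.005 m and distance between lid4 and jar1 below 0.081 m and (angle between the x axis of lid4 and the x axis of jar1, either way round below 0.21 rad or angle between the x axis of lid4 and the y axis of jar1, either way round below 0.21 rad) and angle between lid4's own z axis and vertical below 0.1 rad and linear speed of lid4 below 0.02 m/s) or (horizontal distance between lid4 and jar2 below 0.005 m and distance between lid4 and jar2 below 0.081 m and (angle between the x axis of lid4 and the x axis of jar2, either way round below 0.21 rad or angle between the x axis of lid4 and the y axis of jar2, either way round below 0.21 rad) and angle between lid4's own z axis and vertical below 0.1 rad and linear speed of lid4 below 0.02 m/s) or (horizontal distance between lid4 and jar3 below 0.005 m and distance between lid4 and jar3 below 0.081 m and (angle between the x axis of lid4 and the x axis of jar3, either way round below 0.21 rad or angle between the x axis of lid4 and the y axis of jar3, either way round below 0.21 rad) and angle between lid4's own z axis and vertical below 0.1 rad and linear speed of lid4 below 0.02 m/s) or (horizontal distance between lid4 and jar4 below 0.005 m and distance between lid4 and jar4 below 0.081 m and (angle between the x axis of lid4 and the x axis of jar4, either way round below 0.21 rad or angle between the x axis of lid4 and the y axis of jar4, either way round below 0.21 rad) and angle between lid4's own z axis and vertical below 0.1 rad and linear speed of lid4 below 0.02 m/s) or (horizontal distance between lid4 and jar5 below 0.005 m and distance between lid4 and jar5 below 0.081 m and (angle between the x axis of lid4 and the x axis of jar5, either way round below 0.21 rad or angle between the x axis of lid4 and the y axis of jar5, either way round below 0.21 rad) and angle between lid4's own z axis and vertical below 0.1 rad and linear speed of lid4 below 0.02 m/s) or (horizontal distance between lid4 and jar6 below 0.005 m and distance between lid4 and jar6 below 0.081 m and (angle between the x axis of lid4 and the x axis of jar6, either way round below 0.21 rad or angle between the x axis of lid4 and the y axis of jar6, either way round below 0.21 rad) and angle between lid4's own z axis and vertical below 0.1 rad and linear speed of lid4 below 0.02 m/s)) and ((horizontal distance between lid5 and jar1 below 0.005 m and distance between lid5 and jar1 below 0.081 m and (angle between the x axis of lid5 and the x axis of jar1, either way round below 0.21 rad or angle between the x axis of lid5 and the y axis of jar1, either way round below 0.21 rad) and angle between lid5's own z axis and vertical below 0.1 rad and linear speed of lid5 below 0.02 m/s) or (horizontal distance between lid5 and jar2 below 0.005 m and distance between lid5 and jar2 below 0.081 m and (angle between the x axis of lid5 and the x axis of jar2, either way round below 0.21 rad or angle between the x axis of lid5 and the y axis of jar2, either way round below 0.21 rad) and angle between lid5's own z axis and vertical below 0.1 rad and linear speed of lid5 below 0.02 m/s) or (horizontal distance between lid5 and jar3 below 0.005 m and distance between lid5 and jar3 below 0.081 m and (angle between the x axis of lid5 and the x axis of jar3, either way round below 0.21 rad or angle between the x axis of lid5 and the y axis of jar3, either way round below 0.21 rad) and angle between lid5's own z axis and vertical below 0.1 rad and linear speed of lid5 below 0.02 m/s) or (horizontal distance between lid5 and jar4 below 0.005 m and distance between lid5 and jar4 below 0.081 m and (angle between the x axis of lid5 and the x axis of jar4, either way round below 0.21 rad or angle between the x axis of lid5 and the y axis of jar4, either way round below 0.21 rad) and angle between lid5's own z axis and vertical below 0.1 rad and linear speed of lid5 below 0.02 m/s) or (horizontal distance between lid5 and jar5 below 0.005 m and distance between lid5 and jar5 below 0.081 m and (angle between the x axis of lid5 and the x axis of jar5, either way round below 0.21 rad or angle between the x axis of lid5 and the y axis of jar5, either way round below 0.21 rad) and angle between lid5's own z axis and vertical below 0.1 rad and linear speed of lid5 below 0.02 m/s) or (horizontal distance between lid5 and jar6 below 0.005 m and distance between lid5 and jar6 below 0.081 m and (angle between the x axis of lid5 and the x axis of jar6, either way round below 0.21 rad or angle between the x axis of lid5 and the y axis of jar6, either way round below 0.21 rad) and angle between lid5's own z axis and vertical below 0.1 rad and linear speed of lid5 below 0.02 m/s)) and value of joint panel above 1.5 rad); the robot touches nothing.
It fails at once if the bottle is knocked over (angle between thinner's own z axis and vertical above 0.6 rad).
Of lid1, lid2, lid3, lid4, lid5 only 4 to 5 are there at a start; the rules pass over those that are not, and their reading is None.
At some moment in a run one of lid1, lid2, lid3, lid4, lid5 may be knocked a few centimetres aside while the robot is not near it.
It also fails if it takes over 210 s, if anything falls off the work surface, if the arm or the gripper's body presses on something with over 40 N, if the wrist force passes 120 N, or if a joint passes its speed limit or range.

## Robot

A 7-joint arm with a two-finger parallel gripper is mounted at the origin on the work surface. World frame = base frame: x ahead of the robot, y to its left, z up, the work surface at z = 0. Lengths are in m, angles in rad, forces in N, time in s.
With the tool pointing down it reaches from about 0.4 to 0.9 m from the base axis. Payload 5.5 kg.
Tool frame: the origin (TCP) lies on the mounting face of the last link; the fingertips stand 178 mm ahead of it and the grasp point (between the pads) lies tcp_to_grasp ahead of it (tcp_to_grasp is the distance from the TCP to the grasp point, in m); z points along the fingers, y is the line along which they close (so a half turn about z gives the same grasp; the last joint's range is limited). The gripper opens to 92 mm and grips with 3 to 60 N. Pads are 19 mm wide; open, the fingers measure 130 mm over their backs; the gripper's body (75 mm by 190 mm) begins 47 mm behind the grasp point.
Start: joints at [0.263, 0.501, -0.427, 1.55, 0.221, 1.138, -0.21], TCP at [0.65, 0, 0.405] pointing down, gripper open.
Joint ranges: [-2.88, 2.88], [-0.31, 2.03], [-1.54, 1.56], [0.2, 2.42], [-1.41, 4.55], [0.19, 2.02], [-2.57, 2.57]. Speed limits (rad/s): [2.57, 2.57, 3.14, 3.14, 3.14, 3.14, 3.14].

## Interface

Orientations are given as a rotation vector (axis times angle).
In Python, from bench import observe, snapshot, job_done, spot_in, tcp_to_grasp gives the robot as it stands.
- The arm moves only by the tool step_arm, never from a script. Its argument "motion" is a list that holds one entry, the list of rows, each a list of 7 numbers: the opening, from 0 (shut) to 1 (fully open), then the shift along the tool's x, y, z in m, then the turn, a rotation vector about the tool's x, y, z in rad. In form: [[[grip, x, y, z, ax, ay, az], ...]]. A call has exactly 5 rows; each row shifts and turns the commanded pose from where the row before left it, along the tool's axes as they then stand; what a row does not reach is not made up. A row lasts 1/10 s, in which the tool goes at most 50 mm and 8.59 degrees, less where a joint would pass 70% of its speed; a pose out of reach is approached as far as the arm can. A call is refused whole if a number of a shift passes 0.05 or a number of a turn 0.15, either way. A call with a gripper value outside its range is refused whole. The fingers move at their own pace and stop on an object; "newtons" is the grip in N (left out, the last holds). Time passes only in rows, so rows that do not move let the fingers close, or fill a call up. It gives the time, the measured TCP pose, the force, the opening and the grip force at its end, in the units of the state.
- observe(): the state, without advancing time (a new reading comes with each control period).
- snapshot(name): name is "scene" or "side" or "wrist"; returns a dict with "pixels" (480x640x3 uint8, blue, green, red), "range_z" (480x640 float32, m along the optical axis (not along the pixel's ray), 0 where there is no reading), "K" (3x3 intrinsics, pixels), "R" (3x3) and "t" (3): a world point X has camera coordinates R X + t; the wrist camera has in their place "T_tool_cam" (4x4, takes a point from camera to tool coordinates, whose origin is the TCP and whose axes are the flange's). Camera axes: x right, y down, z forward; pixel columns grow to the right and rows downward; lengths in m; the calibration is good to about 2 mm. A picture is of the moment at which its call begins: read the wrist's pose just before it.
- job_done(): hands the job in; it is judged then, once.
Trained networks look in a picture, given as the dict that the camera call returned (one of the last four; its "shot" number tells which), for a name from the list of things; names that differ only in an ending like _2 or _b are one class to them, and where a whole thing is asked for, a point or a joint stands for the part that bears it (a point fixed in the world has none). Each returns a list of dicts, best first, with "score" (0 to 1); they miss things now and then, are a little off and sometimes report something else, mostly with a low value. They report only what shows in the picture. A call takes as long as a camera call.
- spot_in(picture, target): "point" ([x, y, z] in m, in world coordinates, good to about 4 mm: the middle of the surface that is visible of it).
The state is a dict: "time_s": time; "joint_positions": joint angles; "qvel": joint speeds; "effort": joint torques, N m; "tool_pos": TCP position; "eef_rot": TCP orientation; "ft_force": force on the tool from outside, world axes, zero at the start; "torque": the same for the moment, N m; "width": opening from 0.0 (shut) to 1.0 (fully open); "grasp_force": force on a finger pad.
Only numpy, scipy, OpenCV 4.12 (cv2) and the standard library are available. Lean on these libraries where they do the work, as an engineer would, in place of code of your own. Each camera call takes 0.05 s, during which the arm holds its last target. There are 200 camera calls.

## Working session

There is one attempt and no reset: what is moved stays moved. The work goes in short steps, Python scripts to look and compute and a tool call to move; the robot and the scene stay as the last step left them, time stands still between calls to the robot, and variables do not carry over. Pictures are saved under pics/ and viewed, at most 14 in all, crops included, and the job is handed in when it is done.

Besides the shell and the picture viewer there is one more tool, called after ">>>" as a command line: name --argument value ..., lists and objects as JSON in quotes. step_arm: Moves the arm, as the interface text tells. Its arguments: {"type":"object","properties":{"motion":{"type":"array"},"newtons":{"type":"number"}},"required":["motion"]}

```bash
mkdir -p pics; ls; cat > h.py <<'E'
import numpy as np, cv2
from scipy.spatial.transform import Rotation as Ro
from bench import observe, snapshot, job_done, spot_in, tcp_to_grasp
def pose():
    s=observe(); return np.array(s["tool_pos"]), Ro.from_rotvec(s["eef_rot"]).as_matrix(), s
def cam2world(p, P=None):
    """returns A,b: world = A@camcoords+b"""
    if "R" in p: R=np.array(p["R"]); t=np.array(p["t"]); return R.T, -R.T@t
    pos,Rt,_=P; T=np.array(p["T_tool_cam"]); return Rt@T[:3,:3], Rt@T[:3,3]+pos
def cloud(p,P=None):
    A,b=cam2world(p,P); K=np.array(p["K"]); z=p["range_z"]
    v,u=np.mgrid[:z.shape[0],:z.shape[1]]
    c=np.stack([(u-K[0,2])/K[0,0]*z,(v-K[1,2])/K[1,1]*z,z],-1)
    w=c@A.T+b; w[z==0]=np.nan; return w
def snap(n):
    P=pose(); p=snapshot(n); return p,P
E
python3 - <<'E'
from h import *
np.set_printoptions(precision=4,suppress=True)
g=tcp_to_grasp; print(g() if callable(g) else g)
P=pose(); print(P[2]); print(P[1])
ims=[]
for n in ["scene","side","wrist"]:
    p,P=snap(n); cv2.imwrite(f"pics/{n}0.png",p["pixels"])
    A,b=cam2world(p,P); print(n,b,A[:,2],np.array(p["K"])[0])
    for t in ["latch_grip","chest","rack","jar1","thinner","lid1"]:
        print(t,[(np.round(d["point"],3).tolist(),round(d["score"],2)) for d in spot_in(p,t)][:7])
    ims.append(p["pixels"])
cv2.imwrite("pics/both0.png",cv2.resize(np.vstack(ims[:2]),(600,900))[:,:])
E
```

```text
pics
0.1592
{'time_s': 0.0, 'joint_positions': array([ 0.2632,  0.5018, -0.4268,  1.5515,  0.2208,  1.1383, -0.2103]), 'qvel': array([-0.0012, -0.0012, -0.0004, -0.0004,  0.0007,  0.0008, -0.0016]), 'effort': array([ -0.0002, -56.6597,  -5.816 , -27.9114,  -0.0686,   0.0308,
         0.0002]), 'tool_pos': array([ 0.6496, -0.    ,  0.4037]), 'eef_rot': array([-2.2203, -2.2205,  0.0021]), 'ft_force': array([ 0.1153, -0.2561, -0.227 ]), 'torque': array([-0.0534, -0.0105,  0.0098]), 'grasp_force': 0.0, 'width': 0.9997805650275929}
[[-0.0001  1.     -0.002 ]
 [ 1.      0.0001  0.0001]
 [ 0.0001 -0.002  -1.    ]]
scene [1.0195 0.3596 0.8928] [-0.4585 -0.3891 -0.799 ] [451.935    0.     324.2926]
latch_grip [([0.454, 0.258, 0.083], 0.97)]
chest [([0.562, 0.262, 0.064], 0.92)]
rack [([0.56, -0.209, 0.034], 0.74)]
jar1 [([0.573, -0.239, 0.101], 0.97), ([0.457, -0.334, 0.083], 0.93), ([0.566, -0.342, 0.084], 0.69), ([0.488, -0.237, 0.07], 0.54)]
thinner []
lid1 []
side [0.2643 0.623  0.7913] [ 0.304  -0.6377 -0.7078] [447.0037   0.     306.8115]
latch_grip [([0.448, 0.252, 0.09], 0.73)]
chest [([0.517, 0.292, 0.068], 0.69), ([0.5, -0.16, 0.037], 0.24)]
rack [([0.569, -0.118, 0.082], 0.61), ([0.502, -0.159, 0.033], 0.57)]
jar1 [([0.445, -0.215, 0.083], 0.9), ([0.568, -0.116, 0.083], 0.87), ([0.547, -0.336, 0.08], 0.82), ([0.442, -0.323, 0.081], 0.72), ([0.559, -0.228, 0.084], 0.61), ([0.463, -0.107, 0.083], 0.58)]
thinner [([0.54, 0.012, 0.07], 0.64)]
lid1 []
wrist [0.6489 0.0766 0.3855] [ 0.0002 -0.2832 -0.9591] [336.9642   0.     317.5059]
latch_grip []
chest [([0.475, -0.098, 0.044], 0.72), ([0.528, 0.129, 0.064], 0.69)]
rack [([0.556, -0.088, 0.037], 0.92)]
jar1 [([0.578, -0.136, 0.111], 0.82)]
thinner []
lid1 []
```

```bash
python3 -c "
import cv2,numpy as np
a=[cv2.resize(cv2.imread(f'pics/{n}0.png'),(400,300)) for n in ['scene','side','wrist']]
cv2.imwrite('pics/all0.png',np.vstack([np.hstack(a[:2]),np.hstack([a[2],a[2]*0])]))"
```

```text
(no output)
```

View pics/all0.png

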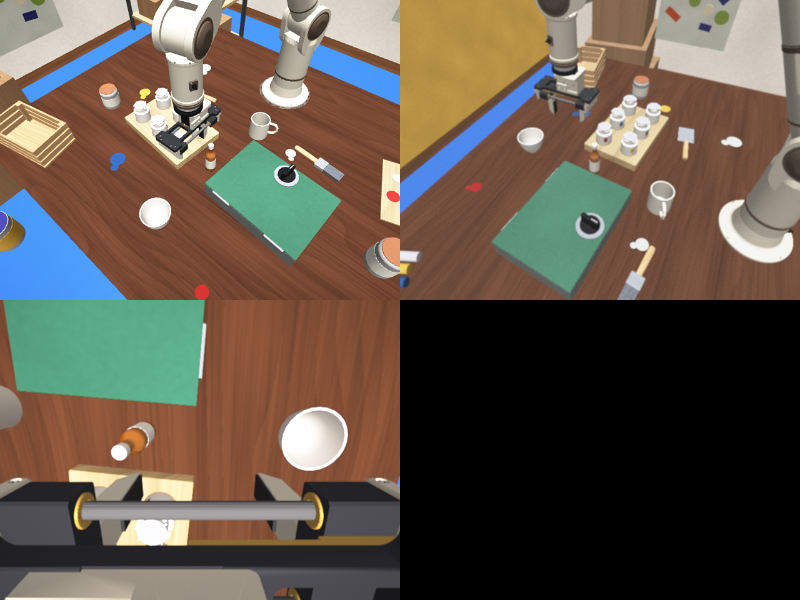

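```bash
python3 - <<'E'
from h import *
np.set_printoptions(precision=4,suppress=True)
for n in ["scene","side"]:
    p,P=snap(n); w=cloud(p); hsv=cv2.cvtColor(p["pixels"],cv2.COLOR_BGR2HSV)
    m=(hsv[...,0]>65)&(hsv[...,0]<90)&(hsv[...,1]>80)&np.isfinite(w[...,2])&(w[...,2]>.05)&(w[...,2]<.08)
    m=cv2.morphologyEx(m.astype(np.uint8),cv2.MORPH_OPEN,np.ones((5,5)))>0
    q=w[m]; r=cv2.minAreaRect((q[:,:2]*1000).astype(np.float32)); print(n,r,np.median(q[:,2]),len(q))
    k=(w[...,2]>.078)&(w[...,2]<.12)&(np.linalg.norm(w[...,:2]-[.45,.255],axis=-1)<.05)
    q=w[k]; t=q[q[:,2]>q[:,2].max()-.012]; print("knob",q.mean(0),q[:,2].max(),cv2.minAreaRect((t[:,:2]*1000).astype(np.float32)),len(q))
    k=(w[...,2]>.1)&(w[...,2]<.118)&(w[...,1]<-.05)&(w[...,1]>-.4)&(w[...,0]<.7)&(w[...,0]>.35)
    nn,lab,st,c=cv2.connectedComponentsWithStats(k.astype(np.uint8))
    for i in range(1,nn):
        if st[i,4]>30: q=w[lab==i]; print("rim",q.mean(0),q[:,2].max(),st[i,4])
    k=(w[...,2]>.12)&(w[...,2]<.16)&(np.linalg.norm(w[...,:2]-[.54,.02],axis=-1)<.04)
    print("bottle",w[k].mean(0) if k.any() else None)
E
```

```text
scene ((532.3974609375, 241.30865478515625), (359.2618408203125, 264.40032958984375), 85.15495300292969) 0.06692430820923645 18834
knob [0.4566 0.2504 0.0914] 0.113912924060668 ((453.13641357421875, 248.46961975097656), (14.448744773864746, 57.0628547668457), 80.24561309814453) 604
rim [ 0.4498 -0.3403  0.1071] 0.11267935530399875 242
rim [ 0.5588 -0.352   0.1072] 0.11248662195087922 269
rim [ 0.5701 -0.2434  0.1073] 0.11194209535019872 306
rim [ 0.5705 -0.135   0.1087] 0.11188339513771905 122
bottle [0.5571 0.0033 0.1362]
side ((528.312744140625, 242.0563201904297), (359.11077880859375, 260.1063232421875), 85.09130096435547) 0.06557260196274595 21789
knob [0.4476 0.2544 0.0923] 0.11236774633857449 ((449.0672302246094, 249.08709716796875), (15.581111907958984, 58.116485595703125), 80.27033233642578) 808
rim [ 0.5515 -0.3516  0.1057] 0.11185651514373607 185
rim [ 0.4426 -0.3399  0.1061] 0.11054908843387745 203
rim [ 0.5625 -0.243   0.1058] 0.10946604204228172 211
rim [ 0.4536 -0.2307  0.1061] 0.11087189769520311 242
rim [ 0.5741 -0.1334  0.1058] 0.10988792109513545 256
rim [ 0.4651 -0.122   0.106 ] 0.11057303406303687 279
bottle [0.5496 0.0049 0.1342]
```

>>> step_arm --motion '[[[1,0.0356,-0.0285,0,0,0,0],[1,0.0356,-0.0285,0,0,0,0],[1,0.0356,-0.0285,0,0,0,0],[1,0.0356,-0.0285,0,0,0,0],[1,0.0356,-0.0285,0,0,0,0]]]'

```text
time_s: 1.65
tool_pos: [0.5062, 0.1793, 0.405]
eef_rot: [2.221, 2.221, 0.001]
ft_force: [0.1, 1.3, 0.0]
width: 0.999
grasp_force: 0.0
```

>>> step_arm --motion '[[[1,0.0356,-0.0285,0,0,0,0],[1,0.0356,-0.0285,0,0,0,0],[1,0,0,0,0,0,-0.148],[1,0,0,0,0,0,-0.148],[1,0,0,0,0,0,-0.148]]]'

```text
time_s: 2.15
tool_pos: [0.45, 0.2499, 0.405]
eef_rot: [1.667, 2.662, 0.0]
ft_force: [0.2, -1.1, -0.7]
width: 0.998
grasp_force: 0.0
```

>>> step_arm --motion '[[[1,0,0,0,0,0,-0.148],[1,0,0,0,0,0,-0.148],[1,0,0,0,0,0,-0.148],[1,0,0,0,0,0,-0.148],[1,0,0,0,0,0,-0.148]]]'

```text
time_s: 2.65
tool_pos: [0.4505, 0.2492, 0.4049]
eef_rot: [0.594, 3.084, 0.0]
ft_force: [0.7, 0.1, 0.8]
width: 1.003
grasp_force: 0.0
```

>>> step_arm --motion '[[[1,0,0,0,0,0,-0.148],[1,0,0,0,0,0,-0.148],[1,0,0,0,0,0,0],[1,0,0,0,0,0,0],[1,0,0,0,0,0,0]]]'

```text
time_s: 3.15
tool_pos: [0.4505, 0.2492, 0.4048]
eef_rot: [0.147, 3.138, 0.0]
ft_force: [0.0, -0.5, -0.2]
width: 0.998
grasp_force: 0.0
```

```bash
cat >> h.py <<'E'
def goto(target, yaw=None):
    """print tool-frame shift to bring GRASP point to world target; yaw = desired world angle of tool y (deg), mod 180"""
    pos,R,s=pose(); g=pos+R[:,2]*tcp_to_grasp
    d=R.T@(np.array(target)-g); print("grasp",np.round(g,4),"toolshift",np.round(d,4))
    ty=np.degrees(np.arctan2(R[1,1],R[0,1])); print("tooly deg",round(ty,2),"tilt",np.round(R[:2,2],4),"j7",round(s["joint_positions"][6],3), "F",np.round(s["ft_force"],1),"t",round(s["time_s"],1),"w",round(s["width"]*92,1),round(s["grasp_force"],1))
    if yaw is not None: print("az cw+ (rad):",round(np.radians(((ty-yaw+90)%180)-90),3))
E
python3 - <<'E'
from h import *
np.set_printoptions(precision=4,suppress=True)
p,P=snap("wrist"); w=cloud(p,P); cv2.imwrite("pics/w1.png",p["pixels"])
k=(w[...,2]>.1)&(w[...,2]<.13)&(np.linalg.norm(w[...,:2]-[.45,.249],axis=-1)<.06)
q=w[k]; print(len(q)); 
if len(q)>20: print(cv2.minAreaRect((q[:,:2]*1000).astype(np.float32)),np.percentile(q[:,2],[5,50,95]))
print(spot_in(p,"latch_grip"))
goto([.45,.249,.105],84)
E
```

```text
1074
((449.4823303222656, 248.0926513671875), (13.986492156982422, 56.86836242675781), 80.7074966430664) [0.1089 0.1115 0.1129]
[{'point': [0.4474, 0.2491, 0.0832], 'score': 0.61}]
grasp [0.4505 0.2493 0.2456] toolshift [ 0.0005 -0.0003  0.1406]
tooly deg 84.7 tilt [ 0.0003 -0.    ] j7 0.669 F [ 0.6 -0.5 -0.2] t 3.2 w 91.8 0.0
az cw+ (rad): 0.012
```

>>> step_arm --motion '[[[1,0,0,0.035,0,0,0.07],[1,0,0,0.035,0,0,0],[1,0,0,0.035,0,0,0],[1,0,0,0.035,0,0,0],[1,0,0,0,0,0,0]]]'

```text
time_s: 3.75
tool_pos: [0.4486, 0.2479, 0.2609]
eef_rot: [-0.253, -3.124, 0.007]
ft_force: [-1.3, -0.5, 0.3]
width: 1.0
grasp_force: 0.0
```

>>> step_arm --motion '[[[0,0,0,0,0,0,0],[0,0,0,0,0,0,0],[0,0,0,0,0,0,0],[0,0,0,0,0,0,0],[0,0,0,0,0,0,0]]]' --newtons 20

```text
time_s: 4.25
tool_pos: [0.4508, 0.2493, 0.2657]
eef_rot: [0.253, 3.13, 0.001]
ft_force: [-0.8, -1.0, 0.3]
width: 0.614
grasp_force: 0.0
```

>>> step_arm --motion '[[[0,0,0,0,0,0,0],[0,0,0,0,0,0,0],[0,0,0,0,0,0,0],[0,0,0,0,0,0,0.05],[0,0,0,0,0,0,0.05]]]'

```text
time_s: 4.75
tool_pos: [0.4504, 0.249, 0.2646]
eef_rot: [-0.411, -3.114, 0.001]
ft_force: [-0.9, -6.8, 0.7]
width: 0.18
grasp_force: 4.4
```

>>> step_arm --motion '[[[0,0,0,0,0,0,0],[0,0,0,0,0,0,0.1],[0,0,0,0,0,0,0.14],[0,0,0,0,0,0,0.14],[0,0,0,0,0,0,0.14]]]'

```text
time_s: 5.25
tool_pos: [0.4503, 0.2487, 0.2646]
eef_rot: [-1.202, -2.902, 0.002]
ft_force: [-1.1, -2.1, 1.6]
width: 0.152
grasp_force: 19.7
```

>>> step_arm --motion '[[[0,0,0,0,0,0,0.14],[0,0,0,0,0,0,0.14],[0,0,0,0,0,0,0.14],[0,0,0,0,0,0,0.14],[0,0,0,0,0,0,0.14]]]'

```text
time_s: 5.75
tool_pos: [0.4506, 0.2488, 0.2647]
eef_rot: [2.124, 2.314, -0.001]
ft_force: [-0.8, -2.2, 1.0]
width: 0.155
grasp_force: 19.7
```

>>> step_arm --motion '[[[0,0,0,0,0,0,0.14],[0,0,0,0,0,0,0.1],[0,0,0,0,0,0,0],[0,0,0,0,0,0,0],[0,0,0,0,0,0,0]]]'

```text
time_s: 6.25
tool_pos: [0.4506, 0.2489, 0.2647]
eef_rot: [2.379, 2.052, -0.0]
ft_force: [0.4, -3.8, 1.3]
width: 0.156
grasp_force: 20.4
```

```bash
python3 - <<'E'
from h import *
p,P=snap("side"); cv2.imwrite("pics/s1.png",p["pixels"][150:400,100:500])
goto([.45,.249,.105],-9)
E
```

```text
grasp [0.4507 0.2488 0.1055] toolshift [ 0.0001 -0.0007  0.0005]
tooly deg -8.48 tilt [ 0.     -0.0005] j7 -0.898 F [ 1.  -2.9  1. ] t 6.3 w 14.5 20.4
az cw+ (rad): 0.009
```

View pics/s1.png

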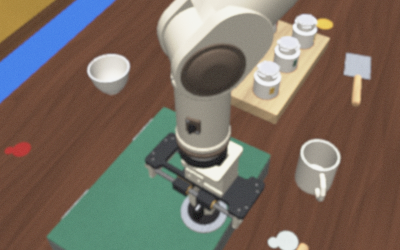

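>>> step_arm --motion '[[[1,0,0,0,0,0,0],[1,0,0,0,0,0,0],[1,0,0,0,0,0,0],[1,0,0,-0.04,0,0,0],[1,0,0,-0.045,0,0,0]]]'

```text
time_s: 6.8
tool_pos: [0.4493, 0.2491, 0.3488]
eef_rot: [-2.379, -2.048, 0.008]
ft_force: [1.1, 0.4, -0.2]
width: 0.54
grasp_force: 0.0
```

>>> step_arm --motion '[[[1,0,0,-0.045,0,0,0],[1,0,0,-0.045,0,0,0],[1,-0.0468,0.0125,0,0,0,0],[1,-0.0468,0.0125,0,0,0,0],[1,-0.0468,0.0125,0,0,0,0]]]'

```text
time_s: 7.3
tool_pos: [0.4662, 0.1039, 0.4402]
eef_rot: [2.379, 2.051, 0.002]
ft_force: [0.5, -0.6, -0.4]
width: 0.971
grasp_force: 0.0
```

>>> step_arm --motion '[[[1,-0.0468,0.0125,0,0,0,0],[1,-0.0468,0.0125,0,0,0,0],[1,-0.0468,0.0125,0,0,0,0],[1,-0.0468,0.0125,0,0,0,0],[1,-0.0468,0.0125,0,0,0,0]]]'

```text
time_s: 7.8
tool_pos: [0.4933, -0.1373, 0.4398]
eef_rot: [-2.381, -2.05, -0.001]
ft_force: [1.1, 0.1, -0.3]
width: 1.001
grasp_force: 0.0
```

>>> step_arm --motion '[[[1,-0.0468,0.0125,0,0,0,0],[1,-0.0468,0.0125,0,0,0,0],[1,-0.0468,0.0125,0,0,0,0],[1,0,0,0,0,0,0],[1,0,0,0,0,0,0]]]'

```text
time_s: 8.3
tool_pos: [0.5092, -0.2812, 0.4389]
eef_rot: [-2.383, -2.045, -0.0]
ft_force: [0.6, 0.6, -0.7]
width: 0.999
grasp_force: 0.0
```

```bash
python3 - <<'E'
from h import *
np.set_printoptions(precision=4,suppress=True)
p,P=snap("wrist"); cv2.imwrite("pics/w2.png",p["pixels"]); w=cloud(p,P)
import pickle; pickle.dump((p,P),open("w2.pkl","wb"))
goto([.51,-.23,.25])
k=(w[...,2]>.1)&(w[...,2]<.118)&(w[...,1]<-.05)&(w[...,1]>-.42)&(w[...,0]<.7)&(w[...,0]>.35)
nn,lab,st,c=cv2.connectedComponentsWithStats(k.astype(np.uint8))
for i in range(1,nn):
    if st[i,4]>60:
        q=w[lab==i]; (c,r)=cv2.minEnclosingCircle((q[:,:2]*1000).astype(np.float32)); print("rim",q.mean(0),c,r,st[i])
E
```

```text
grasp [ 0.5095 -0.2792  0.2799] toolshift [ 0.0487 -0.0068  0.03  ]
tooly deg -8.58 tilt [-0.0007  0.0018] j7 0.302 F [-0.1  0.4 -0.6] t 8.3 w 92.2 0.0
rim [ 0.5756 -0.1391  0.108 ] (576.3095092773438, -138.2869110107422) 28.106643676757812 [ 339   10   68   75 3475]
rim [ 0.4679 -0.1276  0.108 ] (466.9587097167969, -126.91921997070312) 27.97804069519043 [ 210   18   65   73 3404]
rim [ 0.5641 -0.2467  0.1079] (564.5926513671875, -247.81887817382812) 27.866985321044922 [ 343  150   60   60 2513]
rim [ 0.4564 -0.2353  0.1079] (455.364013671875, -236.36239624023438) 27.95990562438965 [ 226  156   59   60 2493]
rim [ 0.5527 -0.3543  0.1077] (553.1278076171875, -357.16046142578125) 28.40737533569336 [ 346  263   55   52 1968]
rim [ 0.4451 -0.343   0.1078] (443.68536376953125, -345.5848388671875) 28.14412498474121 [ 238  267   55   53 1938]
```

View pics/w2.png

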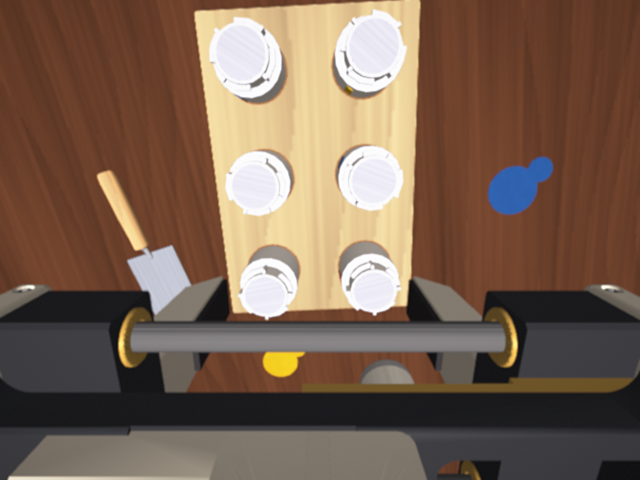

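```bash
python3 - <<'E'
from h import *
np.set_printoptions(precision=4,suppress=True,linewidth=200)
import pickle; p,P=pickle.load(open("w2.pkl","rb")); w=cloud(p,P)
A=np.array([[.5756,-.1391],[.4679,-.1276],[.5641,-.2467],[.4564,-.2353],[.5527,-.3543],[.4451,-.343]])
B=[]
for a in A:
    k=(np.abs(w[...,2]-.108)<.0025)&(np.linalg.norm(w[...,:2]-a,axis=-1)<.034)
    k=cv2.morphologyEx(k.astype(np.uint8),cv2.MORPH_OPEN,np.ones((9,9)))>0
    c,r=cv2.minEnclosingCircle((w[k][:,:2]*1000).astype(np.float32)); B.append(w[k][:,:2].mean(0)); print(B[-1],c,r)
B=np.array(B); m=np.array([[55,110],[-55,110],[55,0],[-55,0],[55,-110],[-55,-110]])/1000
H=(m).T@(B-B.mean(0)); th=np.arctan2(H[0,1]-H[1,0],H[0,0]+H[1,1]); c,s=np.cos(th),np.sin(th)
F=m@np.array([[c,s],[-s,c]])+B.mean(0); print("rack",B.mean(0),np.degrees(th)); print(F,(F-B)*1000)
np.save("jars.npy",F)
for a in F:
    d=w[...,:2]-a; r=np.linalg.norm(d,axis=-1); k=(r>.0250)&(r<.0285)&(w[...,2]>.07)&(w[...,2]<.11)
    an=np.degrees(np.arctan2(d[...,1],d[...,0]))[k]%90; z=w[...,2][k]
    ang=np.degrees(np.arctan2(d[...,1],d[...,0]))[k]%360
    print("jar",a); 
    for qd in range(4): print(" ",[int(1000*np.max(z[(ang>=qd*90+i*6)&(ang<qd*90+i*6+6)],initial=0)) for i in range(15)])
E
```

```text
[nan nan] (0.0, 0.0) 0.0
[nan nan] (0.0, 0.0) 0.0
[ 0.5743 -0.257 ] (574.2962646484375, -257.019287109375) 5.789021968841553
[ 0.4578 -0.2267] (457.8798828125, -226.6947021484375) 6.600184440612793
[ 0.5583 -0.3584] (556.8096923828125, -358.52227783203125) 19.189395904541016
[ 0.4463 -0.3391] (446.127685546875, -339.23956298828125) 9.804091453552246
rack [nan nan] nan
[[nan nan]
 [nan nan]
 [nan nan]
 [nan nan]
 [nan nan]
 [nan nan]] [[nan nan]
 [nan nan]
 [nan nan]
 [nan nan]
 [nan nan]
 [nan nan]]
jar [nan nan]
  [0, 0, 0, 0, 0, 0, 0, 0, 0, 0, 0, 0, 0, 0, 0]
  [0, 0, 0, 0, 0, 0, 0, 0, 0, 0, 0, 0, 0, 0, 0]
  [0, 0, 0, 0, 0, 0, 0, 0, 0, 0, 0, 0, 0, 0, 0]
  [0, 0, 0, 0, 0, 0, 0, 0, 0, 0, 0, 0, 0, 0, 0]
jar [nan nan]
  [0, 0, 0, 0, 0, 0, 0, 0, 0, 0, 0, 0, 0, 0, 0]
  [0, 0, 0, 0, 0, 0, 0, 0, 0, 0, 0, 0, 0, 0, 0]
  [0, 0, 0, 0, 0, 0, 0, 0, 0, 0, 0, 0, 0, 0, 0]
  [0, 0, 0, 0, 0, 0, 0, 0, 0, 0, 0, 0, 0, 0, 0]
jar [nan nan]
  [0, 0, 0, 0, 0, 0, 0, 0, 0, 0, 0, 0, 0, 0, 0]
  [0, 0, 0, 0, 0, 0, 0, 0, 0, 0, 0, 0, 0, 0, 0]
  [0, 0, 0, 0, 0, 0, 0, 0, 0, 0, 0, 0, 0, 0, 0]
  [0, 0, 0, 0, 0, 0, 0, 0, 0, 0, 0, 0, 0, 0, 0]
jar [nan nan]
  [0, 0, 0, 0, 0, 0, 0, 0, 0, 0, 0, 0, 0, 0, 0]
  [0, 0, 0, 0, 0, 0, 0, 0, 0, 0, 0, 0, 0, 0, 0]
  [0, 0, 0, 0, 0, 0, 0, 0, 0, 0, 0, 0, 0, 0, 0]
  [0, 0, 0, 0, 0, 0, 0, 0, 0, 0, 0, 0, 0, 0, 0]
jar [nan nan]
  [0, 0, 0, 0, 0, 0, 0, 0, 0, 0, 0, 0, 0, 0, 0]
  [0, 0, 0, 0, 0, 0, 0, 0, 0, 0, 0, 0, 0, 0, 0]
  [0, 0, 0, 0, 0, 0, 0, 0, 0, 0, 0, 0, 0, 0, 0]
  [0, 0, 0, 0, 0, 0, 0, 0, 0, 0, 0, 0, 0, 0, 0]
jar [nan nan]
  [0, 0, 0, 0, 0, 0, 0, 0, 0, 0, 0, 0, 0, 0, 0]
  [0, 0, 0, 0, 0, 0, 0, 0, 0, 0, 0, 0, 0, 0, 0]
  [0, 0, 0, 0, 0, 0, 0, 0, 0, 0, 0, 0, 0, 0, 0]
  [0, 0, 0, 0, 0, 0, 0, 0, 0, 0, 0, 0, 0, 0, 0]<stdin>:9: RuntimeWarning: Mean of empty slice.
  ret = um.true_divide(
```

```bash
cat >> h.py <<'E'
def rect(p,P,c,half,z,px):
    """metric top view of plane height z round c: column grows with world x, row grows with -y"""
    A,b=cam2world(p,P); K=np.array(p["K"]); n=int(2*half*px*1000)
    v,u=np.mgrid[:n,:n]; W=np.stack([c[0]-half+u/px/1000,c[1]+half-v/px/1000,np.full(u.shape,z)],-1)
    C=(W-b)@A; q=C/C[...,2:]@K.T
    return cv2.remap(p["pixels"],q[...,0].astype(np.float32),q[...,1].astype(np.float32),cv2.INTER_CUBIC)
E
python3 - <<'E'
from h import *
np.set_printoptions(precision=4,suppress=True,linewidth=200)
import pickle; p,P=pickle.load(open("w2.pkl","rb")); w=cloud(p,P)
A=np.array([[.5756,-.1391],[.4679,-.1276],[.5641,-.2467],[.4564,-.2353],[.5527,-.3543],[.4451,-.343]])
im=p["pixels"].astype(int); B=[];T=[]
for a in A:
    near=(np.linalg.norm(w[...,:2]-a,axis=-1)<.034)&(w[...,2]>.1)
    k=near&(im[...,0]-im[...,1]>6)
    k=cv2.morphologyEx(k.astype(np.uint8),cv2.MORPH_OPEN,np.ones((5,5)))
    cs,_=cv2.findContours(k,cv2.RETR_EXTERNAL,cv2.CHAIN_APPROX_NONE); cn=max(cs,key=cv2.contourArea)
    # ray to plane z=.108
    Am,b=cam2world(p,P); K=np.array(p["K"]); q=cn[:,0,:]; ray=np.c_[(q-K[:2,2])/K[[0,1],[0,1]],np.ones(len(q))]@Am.T
    W=b+ray*((.108-b[2])/ray[:,2:]); (c,ax,_)=cv2.fitEllipse((W[:,:2]*1000).astype(np.float32)); B.append(np.array(c)/1000); print(B[-1],ax)
    T.append(rect(p,P,B[-1],.034,.103,3.6))
B=np.array(B); m=np.array([[55,110],[-55,110],[55,0],[-55,0],[55,-110],[-55,-110]])/1000
H=m.T@(B-B.mean(0)); th=np.arctan2(H[0,1]-H[1,0],H[0,0]+H[1,1]); c,s=np.cos(th),np.sin(th)
F=m@np.array([[c,s],[-s,c]])+B.mean(0); print("rack",B.mean(0),np.degrees(th)); print(F,(F-B)*1000)
np.save("jars.npy",F)
cv2.imwrite("pics/jars.png",np.vstack([np.hstack(T[::2]),np.hstack(T[1::2])]))
E
```

```text
[ 0.577 -0.138] (38.62639617919922, 39.588321685791016)
[ 0.467  -0.1268] (37.81996154785156, 39.58450698852539)
[ 0.5648 -0.2477] (38.37464141845703, 38.92707061767578)
[ 0.4553 -0.2361] (38.6422233581543, 38.88157653808594)
[ 0.5532 -0.358 ] (37.10390853881836, 39.24891662597656)
[ 0.4433 -0.3459] (36.73384475708008, 38.51569747924805)
rack [ 0.5101 -0.2421] -6.1535652739416005
[[ 0.5766 -0.1386]
 [ 0.4672 -0.1268]
 [ 0.5648 -0.248 ]
 [ 0.4554 -0.2362]
 [ 0.553  -0.3573]
 [ 0.4436 -0.3455]] [[-0.4336 -0.5643]
 [ 0.1999 -0.0556]
 [-0.0228 -0.2296]
 [ 0.1006 -0.1214]
 [-0.184   0.6448]
 [ 0.3399  0.326 ]]
```

View pics/jars.png

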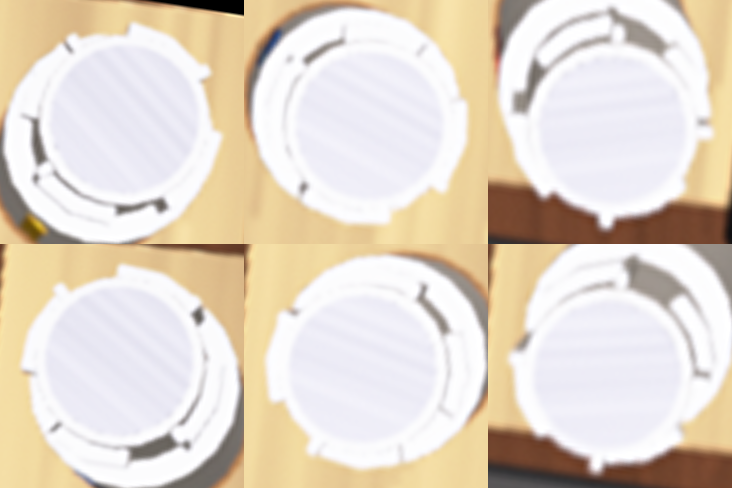

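>>> step_arm --motion '[[[1,0,0,0,0,0,0],[1,0,0,0,0,0,0],[1,0,0,0,0,0,0],[1,0,0,0,0,0,0],[1,0,0,0,0,0,0]]]'

```text
time_s: 8.85
tool_pos: [0.5096, -0.2799, 0.4399]
eef_rot: [2.381, 2.049, 0.0]
ft_force: [0.2, -0.3, -0.7]
width: 0.998
grasp_force: 0.0
```

>>> step_arm --motion '[[[1,0,0,0,0,0,0],[1,0,0,0,0,0,0],[1,0,0,0,0,0,0],[1,0,0,0,0,0,0],[1,0,0,0,0,0,0]]]'

```text
time_s: 9.35
tool_pos: [0.5095, -0.2804, 0.4397]
eef_rot: [-2.382, -2.049, -0.0]
ft_force: [-0.7, -0.4, 0.1]
width: 0.999
grasp_force: 0.0
```

>>> step_arm --motion '[[[1,0,0,0,0,0,0],[1,0,0,0,0,0,0],[1,0,0,0,0,0,0],[1,0,0,0,0,0,0],[1,0,0,0,0,0,0]]]'

```text
time_s: 9.85
tool_pos: [0.5095, -0.2803, 0.4397]
eef_rot: [-2.382, -2.049, -0.0]
ft_force: [0.4, 0.8, -0.4]
width: 0.998
grasp_force: 0.0
```

>>> step_arm --motion '[[[1,0,0,0,0,0,0],[1,0,0,0,0,0,0],[1,0,0,0,0,0,0],[1,0,0,0,0,0,0],[1,0,0,0,0,0,0]]]'

```text
time_s: 10.35
tool_pos: [0.5095, -0.2803, 0.4397]
eef_rot: [2.382, 2.049, 0.0]
ft_force: [-0.1, 0.0, 0.0]
width: 0.998
grasp_force: 0.0
```

>>> step_arm --motion '[[[1,0,0,0,0,0,0],[1,0,0,0,0,0,0],[1,0,0,0,0,0,0],[1,0,0,0,0,0,0],[1,0,0,0,0,0,0]]]'

```text
time_s: 10.85
tool_pos: [0.5095, -0.2804, 0.4397]
eef_rot: [-2.382, -2.049, -0.0]
ft_force: [-0.0, 0.4, -0.4]
width: 0.999
grasp_force: 0.0
```

>>> step_arm --motion '[[[1,0,0,0,0,0,0],[1,0,0,0,0,0,0],[1,0,0,0,0,0,0],[1,0,0,0,0,0,0],[1,0,0,0,0,0,0]]]'

```text
time_s: 11.35
tool_pos: [0.5095, -0.2803, 0.4397]
eef_rot: [-2.382, -2.049, -0.0]
ft_force: [0.2, -0.3, 0.9]
width: 1.002
grasp_force: 0.0
```

>>> step_arm --motion '[[[1,0,0,0,0,0,0],[1,0,0,0,0,0,0],[1,0.0457,-0.005,0,0,0,0],[1,0.0457,-0.005,0,0,0,0],[1,0.0457,-0.005,0,0,0,0]]]'

```text
time_s: 11.85
tool_pos: [0.515, -0.1413, 0.4398]
eef_rot: [2.383, 2.047, 0.0]
ft_force: [0.9, 0.7, -0.8]
width: 1.0
grasp_force: 0.0
```

>>> step_arm --motion '[[[1,0.0457,-0.005,0,0,0,0],[1,0.0457,-0.005,0,0,0,0],[1,0.0457,-0.005,0,0,0,0],[1,0.0457,-0.005,0,0,0,0],[1,0.0457,-0.005,0,0,0,0]]]'

```text
time_s: 12.35
tool_pos: [0.5244, 0.0889, 0.4401]
eef_rot: [2.381, 2.048, 0.001]
ft_force: [1.3, -0.7, -0.4]
width: 1.002
grasp_force: 0.0
```

>>> step_arm --motion '[[[1,0.0457,-0.005,0,0,0,0],[1,0.0457,-0.005,0,0,0,0],[1,0.0457,-0.005,0,0,0,0],[1,0,0,0,0,0,0],[1,0,0,0,0,0,0]]]'

```text
time_s: 12.85
tool_pos: [0.5298, 0.2264, 0.4395]
eef_rot: [-2.378, -2.053, 0.001]
ft_force: [1.1, -1.4, -1.2]
width: 1.002
grasp_force: 0.0
```

```bash
python3 - <<'E'
from h import *
import pickle
np.set_printoptions(precision=4,suppress=True)
p,P=snap("side"); a=p["pixels"].copy()
p,P=snap("wrist"); pickle.dump((p,P),open("w3.pkl","wb"))
goto([.53,.242,.25])
for d in spot_in(p,"lid1"): print(np.round(d["point"],4),d["score"])
cv2.imwrite("pics/w3.png",np.hstack([cv2.resize(a,(400,300)),cv2.resize(p["pixels"],(400,300))]))
w=cloud(p,P)
cv2.imwrite("pics/w3r.png",rect(p,P,[.53,.242],.19,.034,1.58))
E
```

```text
grasp [0.5305 0.2234 0.2803] toolshift [ 0.0183 -0.0033  0.0303]
tooly deg -8.68 tilt [-0.0002 -0.0012] j7 -0.686 F [ 0.4 -0.4 -0. ] t 12.9 w 92.1 0.0
[0.5825 0.1981 0.0381] 0.95
[0.5809 0.2873 0.0338] 0.78
[0.4717 0.1475 0.0381] 0.76
[0.4829 0.3577 0.0324] 0.67
[0.4805 0.2408 0.0356] 0.62
```

View pics/w3.png

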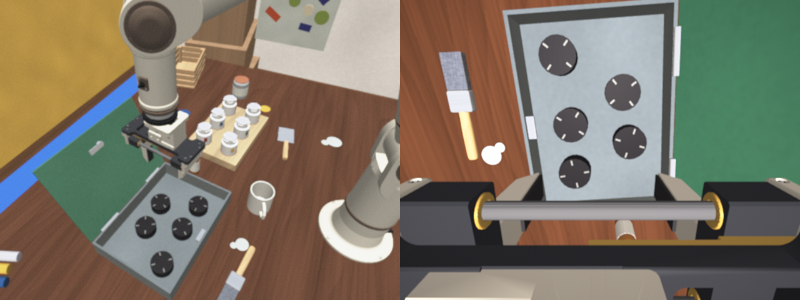

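View pics/w3r.png

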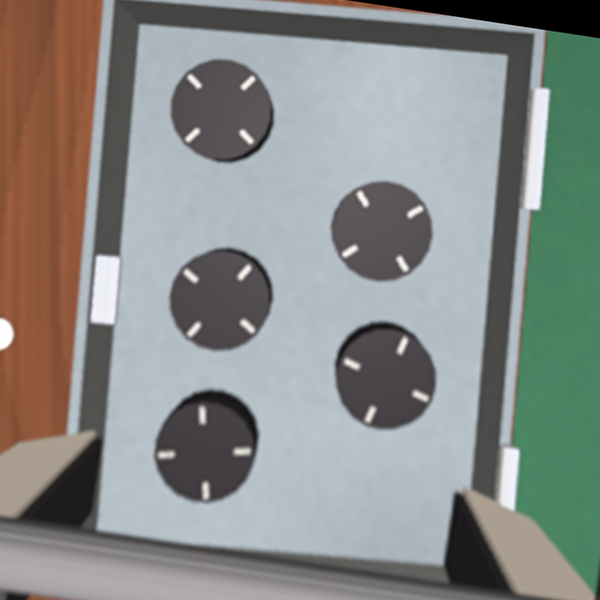

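```bash
cat >> h.py <<'E'
def lidfit(p,P,c,ztop):
    """centre (from the four ridges' blobs), ridge angle mod 90 (deg)"""
    for _ in range(2):
        im=rect(p,P,c,.036,ztop,6).astype(int); n=im.shape[0]; v,u=np.mgrid[:n,:n]
        r=np.hypot(u-n/2,v-n/2)/6; k=((im.min(-1)>120)&(r<30)).astype(np.uint8)
        nn,lab,st,cc=cv2.connectedComponentsWithStats(k); b=[i for i in np.argsort(-st[:,4]) if i>0][:4]
        q=cc[b]-n/2; q=np.c_[q[:,0],-q[:,1]]/6000; q=q[np.hypot(*q.T)>.008]
        if len(q)==4: c=np.array(c)+q.mean(0); q=q-q.mean(0)
    a=np.arctan2(q[:,1],q[:,0]); return c,np.degrees(np.angle(np.exp(4j*a).mean())/4)%90,len(q),np.round(np.hypot(*q.T)*1000,1)
E
python3 - <<'E'
from h import *
import pickle
np.set_printoptions(precision=4,suppress=True)
p,P=pickle.load(open("w3.pkl","rb")); w=cloud(p,P)
for c in [[.5825,.1981],[.5809,.2873],[.4717,.1475],[.4829,.3577],[.4805,.2408]]:
    f=lidfit(p,P,c,.0345); k=np.linalg.norm(w[...,:2]-f[0],axis=-1)<.02
    print(f, "ztop",np.median(w[k][:,2]))
E
```

```text
(array([0.5843, 0.1918]), np.float64(64.96229023974422), 4, array([24. , 24. , 23.9, 23.9])) ztop 0.34596448101978333
(array([0.5819, 0.2858]), np.float64(31.34924568047416), 4, array([24. , 24. , 24.1, 24. ])) ztop 0.03479917141816258
(array([0.4691, 0.1456]), np.float64(2.509697095106769), 4, array([24.1, 24. , 24. , 24. ])) ztop 0.03469593383085384
(array([0.485, 0.35 ]), np.float64(83.84798682878008), 4, array([19.3, 11.8, 23.4, 28.6])) ztop 0.034766626743241325
(array([0.4787, 0.2418]), np.float64(48.613685498354734), 4, array([24.1, 24. , 24. , 24. ])) ztop 0.3521298050193925
```

>>> step_arm --motion '[[[0.87,0.035,0.0207,0,0,0,0],[0.87,0.035,0.0207,0,0,0,0],[0.87,0,0,0,0,0,-0.142],[0.87,0,0,0,0,0,-0.142],[0.87,0,0,0,0,0,-0.142]]]'

```text
time_s: 13.5
tool_pos: [0.5824, 0.2862, 0.4393]
eef_rot: [1.89, 2.509, -0.002]
ft_force: [0.3, -0.3, -0.9]
width: 0.869
grasp_force: 0.0
```

>>> step_arm --motion '[[[0.87,0,0,0.03,0,0,-0.142],[0.87,0,0,0.04,0,0,-0.142],[0.87,0,0,0.04,0,0,-0.142],[0.87,0,0,0.04,0,0,0],[0.87,0,0,0,0,0,0]]]'

```text
time_s: 14.0
tool_pos: [0.58, 0.284, 0.2836]
eef_rot: [-1.324, -2.842, 0.015]
ft_force: [-0.8, -1.2, -0.2]
width: 0.875
grasp_force: 0.0
```

```bash
python3 - <<'E'
from h import *
p,P=snap("wrist"); goto([.5819,.2858,.029],40)
print([(np.round(d["point"],3).tolist(),d["score"]) for d in spot_in(p,"lid1")])
print(lidfit(p,P,[.5819,.2858],.0345)); cv2.imwrite("pics/w4.png",p["pixels"])
E
```

```text
grasp [0.5803 0.2847 0.1279] toolshift [-0.0003  0.0026  0.0989]
tooly deg 40.05 tilt [-0.0056 -0.0036] j7 -0.035 F [-0.5 -0.6  0.6] t 14.1 w 80.3 0.0
az cw+ (rad): 0.001
[([0.463, 0.168, 0.038], 0.97), ([0.579, 0.288, 0.032], 0.96), ([0.481, 0.359, 0.031], 0.83), ([0.587, 0.211, 0.035], 0.81), ([0.479, 0.243, 0.037], 0.55)]
(array([0.58197637, 0.28547293]), np.float64(31.370316553000375), 4, array([24.1, 24.1, 24.1, 24.1]))
```

View pics/w4.png

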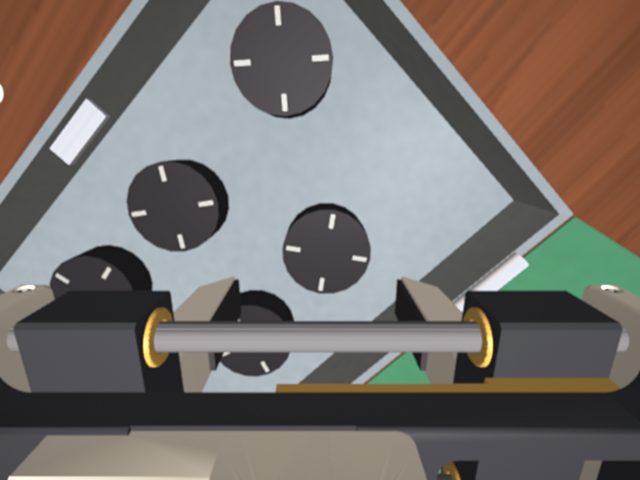

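>>> step_arm --motion '[[[0.87,0,0,0.035,0,0,0],[0.87,0,0,0.035,0,0,0],[0.87,0,0,0.029,0,0,0],[0.87,0,0,0,0,0,0],[0.6,0,0,0,0,0,0]]]' --newtons 25

```text
time_s: 14.6
tool_pos: [0.5829, 0.2884, 0.1933]
eef_rot: [1.322, 2.848, 0.004]
ft_force: [1.0, 0.5, 0.0]
width: 0.823
grasp_force: 0.0
```

>>> step_arm --motion '[[[0.5,0,0,0,0,0,0],[0.5,0,0,0,0,0,0],[0.5,0,0,0,0,0,0],[0.5,0,0,0,0,0,0],[0.5,0,0,0,0,0,0]]]'

```text
time_s: 15.1
tool_pos: [0.5831, 0.2887, 0.194]
eef_rot: [1.321, 2.847, 0.006]
ft_force: [-0.0, 0.1, 6.8]
width: 0.704
grasp_force: 25.0
```

>>> step_arm --motion '[[[0.5,0,0,-0.02,0,0,0],[0.5,0,0,-0.045,0,0,0],[0.5,0,0,-0.045,0,0,0],[0.5,0,0,-0.045,0,0,0],[0.5,0,0,-0.045,0,0,0]]]'

```text
time_s: 15.6
tool_pos: [0.5814, 0.288, 0.394]
eef_rot: [1.321, 2.849, 0.002]
ft_force: [0.7, 0.9, -1.3]
width: 0.7
grasp_force: 25.0
```

```bash
python3 - <<'E'
from h import *
F=np.load("jars.npy"); goto([*F[2],.20],40); print(F[2])
E
```

```text
grasp [0.5816 0.2881 0.2348] toolshift [-0.3983 -0.3592  0.0344]
tooly deg 40.24 tilt [0.0018 0.0008] j7 0.008 F [ 0.7  0.9 -1.3] t 15.6 w 64.4 25.0
az cw+ (rad): 0.004
[ 0.56480315 -0.24796372]
```

>>> step_arm --motion '[[[0.5,-0.0331,-0.0299,0,0,0,0],[0.5,-0.0331,-0.0299,0,0,0,0],[0.5,-0.0331,-0.0299,0,0,0,0],[0.5,-0.0331,-0.0299,0,0,0,0],[0.5,-0.0331,-0.0299,0,0,0,0]]]'

```text
time_s: 16.1
tool_pos: [0.574, 0.0635, 0.3923]
eef_rot: [1.321, 2.848, 0.001]
ft_force: [0.4, -0.1, -0.9]
width: 0.704
grasp_force: 25.0
```

>>> step_arm --motion '[[[0.5,-0.0331,-0.0299,0,0,0,0],[0.5,-0.0331,-0.0299,0,0,0,0],[0.5,-0.0331,-0.0299,0,0,0,0],[0.5,-0.0331,-0.0299,0,0,0,0],[0.5,-0.0331,-0.0299,0,0,0,0]]]'

```text
time_s: 16.6
tool_pos: [0.5668, -0.1595, 0.3923]
eef_rot: [1.321, 2.848, 0.0]
ft_force: [0.5, -0.5, -1.1]
width: 0.701
grasp_force: 25.0
```

>>> step_arm --motion '[[[0.5,-0.0331,-0.0299,0,0,0,0],[0.5,-0.0331,-0.0299,0,0,0,0],[0.5,0,0,0.035,0,0,0],[0.5,0,0,0.04,0,0,0],[0.5,0,0,0,0,0,0]]]'

```text
time_s: 17.1
tool_pos: [0.5616, -0.2467, 0.3115]
eef_rot: [-1.319, -2.841, 0.0]
ft_force: [-1.3, 0.3, -1.3]
width: 0.704
grasp_force: 25.0
```

```bash
python3 - <<'E'
from h import *
F=np.load("jars.npy"); goto([*F[2],.1138],40)
p,P=snap("side"); cv2.imwrite("pics/s5.png",cv2.resize(p["pixels"][80:300,280:480],None,fx=2.7,fy=2.7))
E
```

```text
grasp [ 0.5603 -0.2461  0.1523] toolshift [-0.0047  0.0024  0.0384]
tooly deg 40.18 tilt [-0.0083  0.0037] j7 0.919 F [-1.3  0.3 -1.3] t 17.1 w 64.7 25.0
az cw+ (rad): 0.003
```

View pics/s5.png

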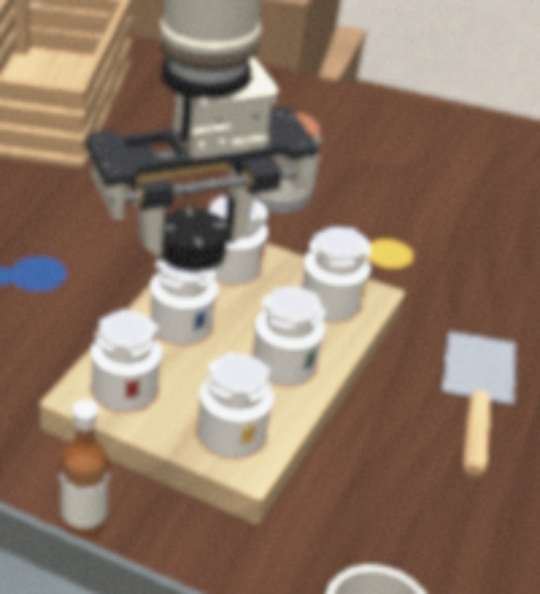

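>>> step_arm --motion '[[[0.5,0,0,0,0,0,0],[0.5,0,0,0,0,0,0],[0.5,0,0,0,0,0,0],[0.5,0,0,0,0,0,0],[0.5,0,0,0,0,0,0]]]'

```text
time_s: 17.65
tool_pos: [0.5644, -0.247, 0.3165]
eef_rot: [1.321, 2.849, -0.0]
ft_force: [0.7, -0.3, -1.0]
width: 0.697
grasp_force: 25.0
```

```bash
python3 - <<'E'
from h import *
F=np.load("jars.npy"); goto([*F[2],.1138],40)
E
```

```text
grasp [ 0.5645 -0.2471  0.1573] toolshift [-0.0008 -0.0004  0.0435]
tooly deg 40.23 tilt [ 0.001  -0.0006] j7 0.919 F [ 0.7 -0.3 -1. ] t 17.6 w 64.1 25.0
az cw+ (rad): 0.004
```

>>> step_arm --motion '[[[0.5,0.0007,-0.0004,0.02,0,0,0],[0.5,0,0,0.01,0,0,0],[0.5,0,0,0.008,0,0,0],[0.5,0,0,0.005,0,0,0],[0.5,0,0,0,0,0,0]]]'

```text
time_s: 18.15
tool_pos: [0.5636, -0.2467, 0.2729]
eef_rot: [-1.322, -2.85, 0.0]
ft_force: [0.8, -0.5, -0.4]
width: 0.706
grasp_force: 25.0
```

>>> step_arm --motion '[[[0.5,0,0,0,0,0,0],[0.5,0,0,0,0,0,0],[0.5,0,0,0,0,0,0],[0.5,0,0,0,0,0,0],[0.5,0,0,0,0,0,0]]]'

```text
time_s: 18.65
tool_pos: [0.5635, -0.2467, 0.2729]
eef_rot: [1.322, 2.85, 0.0]
ft_force: [-0.5, 0.6, 1.3]
width: 0.705
grasp_force: 25.0
```

>>> step_arm --motion '[[[0.5,0,0,0,0,0,0.1],[0.5,0,0,0,0,0,0.14],[0.5,0,0,0,0,0,0.14],[0.5,0,0,0,0,0,0.14],[0.5,0,0,0,0,0,0.14]]]'

```text
time_s: 19.15
tool_pos: [0.5642, -0.2465, 0.2729]
eef_rot: [2.179, 2.261, 0.002]
ft_force: [2.5, 1.6, -1.1]
width: 0.704
grasp_force: 25.0
```

>>> step_arm --motion '[[[0.5,0,0,0,0,0,0.14],[0.5,0,0,0,0,0,0.1],[0.5,0,0,0,0,0,0.1],[0.5,0,0,0,0,0,0.08],[0.5,0,0,0,0,0,0.08]]]'

```text
time_s: 19.65
tool_pos: [0.5656, -0.2457, 0.2733]
eef_rot: [2.664, 1.659, 0.006]
ft_force: [6.7, 2.5, -1.5]
width: 0.693
grasp_force: 25.0
```

```bash
python3 - <<'E'
from h import *
F=np.load("jars.npy"); goto([*F[2],.1138],40); print(observe()["torque"])
E
```

```text
grasp [ 0.5664 -0.2459  0.1141] toolshift [-0.0026 -0.0005  0.0003]
tooly deg -26.19 tilt [ 0.0051 -0.0008] j7 -0.101 F [ 6.7  2.5 -1.5] t 19.6 w 63.8 25.0
az cw+ (rad): -1.155
[ 0.46768667 -1.35887465  1.14826417]
```

>>> step_arm --motion '[[[0.9,0,0,0,0,0,-0.03],[0.9,0,0,0,0,0,0],[0.9,0,0,0,0,0,0],[0.9,0,0,-0.03,0,0,0],[0.9,0,0,-0.05,0,0,0]]]'

```text
time_s: 20.15
tool_pos: [0.5614, -0.2465, 0.3494]
eef_rot: [-2.637, -1.694, 0.009]
ft_force: [0.7, -0.4, -0.1]
width: 0.901
grasp_force: 0.0
```

>>> step_arm --motion '[[[0.9,0,0,-0.05,0,0,0],[0.9,0,0,0,0,0,0],[0.9,0,0,0,0,0,0],[0.9,0,0,0,0,0,0],[0.9,0,0,0,0,0,0]]]'

```text
time_s: 20.65
tool_pos: [0.5627, -0.2467, 0.4008]
eef_rot: [-2.64, -1.697, 0.003]
ft_force: [-0.8, -0.1, -1.1]
width: 0.901
grasp_force: 0.0
```

```bash
python3 - <<'E'
from h import *
F=np.load("jars.npy"); p,P=snap("wrist"); goto([.4691,.1456,.2],40)
w=cloud(p,P); k=np.linalg.norm(w[...,:2]-F[2],axis=-1)<.02
print(lidfit(p,P,F[2],.113),F[2],np.median(w[k][:,2])); cv2.imwrite("pics/w6.png",p["pixels"])
p,P=snap("scene"); 
for d in spot_in(p,"lid1"): print(np.round(d["point"],3),d["score"])
E
```

```text
grasp [ 0.5623 -0.2465  0.2416] toolshift [ 0.318  -0.2474  0.0424]
tooly deg -24.53 tilt [-0.0032  0.0013] j7 -0.069 F [-0.2  0.1 -0.8] t 20.7 w 82.6 0.0
az cw+ (rad): -1.126
(array([ 0.56418443, -0.24832377]), np.float64(61.882551875660596), 4, array([24.2, 24.2, 24.2, 24.1])) [ 0.56480315 -0.24796372] 0.11378763449103083
[ 0.572 -0.236  0.114] 0.92
[0.489 0.363 0.032] 0.87
[0.48  0.148 0.033] 0.82
[0.593 0.199 0.034] 0.82
[0.488 0.241 0.033] 0.69
[ 0.588 -0.126  0.087] 0.55
```

>>> step_arm --motion '[[[0.87,0.0353,-0.0275,0,0,0,0],[0.87,0.0353,-0.0275,0,0,0,0],[0.87,0.0353,-0.0275,0,0,0,0],[0.87,0.0353,-0.0275,0,0,0,0],[0.87,0.0353,-0.0275,0,0,0,0]]]'

```text
time_s: 21.3
tool_pos: [0.5108, -0.0274, 0.4023]
eef_rot: [-2.642, -1.699, 0.001]
ft_force: [1.5, 0.7, -0.4]
width: 0.872
grasp_force: 0.0
```

>>> step_arm --motion '[[[0.87,0.0353,-0.0275,0,0,0,0],[0.87,0.0353,-0.0275,0,0,0,0],[0.87,0.0353,-0.0275,0,0,0,0],[0.87,0.0353,-0.0275,0,0,0,0],[0.87,0,0,0,0,0,-0.141]]]'

```text
time_s: 21.8
tool_pos: [0.4679, 0.1521, 0.4027]
eef_rot: [-2.504, -1.892, -0.002]
ft_force: [-0.7, -0.4, 1.3]
width: 0.87
grasp_force: 0.0
```

>>> step_arm --motion '[[[0.87,0,0,0,0,0,-0.141],[0.87,0,0,0.02,0,0,-0.141],[0.87,0,0,0.02,0,0,-0.141],[0.87,0,0,0.02,0,0,-0.141],[0.87,0,0,0.02,0,0,-0.141]]]'

```text
time_s: 22.3
tool_pos: [0.4699, 0.145, 0.3216]
eef_rot: [-1.704, -2.639, 0.0]
ft_force: [0.2, -0.1, -0.2]
width: 0.867
grasp_force: 0.0
```

>>> step_arm --motion '[[[0.87,0,0,0.02,0,0,-0.141],[0.87,0,0,0,0,0,-0.141],[0.87,0,0,0,0,0,0],[0.87,0,0,0,0,0,0],[0.87,0,0,0,0,0,0]]]'

```text
time_s: 22.8
tool_pos: [0.4704, 0.1451, 0.3031]
eef_rot: [1.329, 2.846, 0.001]
ft_force: [-1.1, -0.9, 0.1]
width: 0.867
grasp_force: 0.0
```

```bash
cat >> h.py <<'E'
def pick(c):
    p,P=snap("wrist")
    sp=[d["point"] for d in spot_in(p,"lid1")]; print([np.round(s,3).tolist() for s in sp])
    s=min(sp,key=lambda s:np.hypot(s[0]-c[0],s[1]-c[1])) if sp else c
    f=lidfit(p,P,c,.0345); w=cloud(p,P); k=np.linalg.norm(w[...,:2]-f[0],axis=-1)<.015
    print("lid",f,"ztop",np.nanmedian(w[k][:,2])); goto([*f[0],.029],40); return p,P
E
python3 - <<'E'
from h import *
pick([.4691,.1456])
E
```

```text
[[0.478, 0.24, 0.033], [0.486, 0.342, 0.034], [0.47, 0.145, 0.04], [0.566, 0.203, 0.036]]
lid (array([0.46944074, 0.14574611]), np.float64(2.49991866777418), 4, array([24. , 24.1, 24.1, 24. ])) ztop 0.03477370784844078
grasp [0.4705 0.1452 0.144 ] toolshift [ 0.0012 -0.0005  0.115 ]
tooly deg 40.01 tilt [0.001  0.0002] j7 0.17 F [-0.1 -0.5 -0.3] t 22.9 w 80.4 0.0
az cw+ (rad): 0.0
```

>>> step_arm --motion '[[[0.87,0.0012,-0.0005,0.035,0,0,0],[0.87,0,0,0.04,0,0,0],[0.87,0,0,0.03,0,0,0],[0.87,0,0,0.01,0,0,0],[0.7,0,0,0,0,0,0]]]'

```text
time_s: 23.4
tool_pos: [0.4684, 0.1456, 0.1869]
eef_rot: [-1.324, -2.847, 0.003]
ft_force: [0.2, 0.1, 0.4]
width: 0.821
grasp_force: 0.0
```

>>> step_arm --motion '[[[0.5,0,0,0,0,0,0],[0.5,0,0,0,0,0,0],[0.5,0,0,0,0,0,0],[0.5,0,0,0,0,0,0],[0.5,0,0,0,0,0,0]]]'

```text
time_s: 23.9
tool_pos: [0.4697, 0.1458, 0.189]
eef_rot: [1.324, 2.847, 0.002]
ft_force: [-0.5, -0.3, 7.7]
width: 0.705
grasp_force: 25.0
```

>>> step_arm --motion '[[[0.5,0,0,-0.02,0,0,0],[0.5,0,0,-0.045,0,0,0],[0.5,0,0,-0.045,0,0,0],[0.5,0,0,-0.045,0,0,0],[0.5,0,0,-0.045,0,0,0]]]'

```text
time_s: 24.4
tool_pos: [0.4684, 0.1455, 0.3899]
eef_rot: [1.325, 2.848, 0.0]
ft_force: [1.7, -0.6, -0.8]
width: 0.706
grasp_force: 25.0
```

```bash
python3 - <<'E'
from h import *
F=np.load("jars.npy"); goto([*F[0],.16],49.5)
E
```

```text
grasp [0.4685 0.1455 0.2307] toolshift [-0.2869 -0.1004  0.0707]
tooly deg 40.11 tilt [0.0004 0.0001] j7 0.233 F [ 1.7 -0.6 -0.8] t 24.4 w 65.0 25.0
az cw+ (rad): -0.164
```

>>> step_arm --motion '[[[0.5,-0.041,-0.0143,0,0,0,0],[0.5,-0.041,-0.0143,0,0,0,0],[0.5,-0.041,-0.0143,0,0,0,0],[0.5,-0.041,-0.0143,0,0,0,0],[0.5,-0.041,-0.0143,0,0,0,0]]]'

```text
time_s: 24.9
tool_pos: [0.5464, -0.059, 0.3882]
eef_rot: [1.325, 2.848, 0.0]
ft_force: [1.3, -0.1, -0.3]
width: 0.703
grasp_force: 25.0
```

>>> step_arm --motion '[[[0.5,-0.041,-0.0143,0,0,0,0],[0.5,-0.041,-0.0143,0,0,0,0],[0.5,0,0,0.02,0,0,-0.082],[0.5,0,0,0.03,0,0,-0.082],[0.5,0,0,0.02,0,0,0]]]'

```text
time_s: 25.4
tool_pos: [0.5765, -0.139, 0.3162]
eef_rot: [-1.085, -2.947, -0.0]
ft_force: [0.5, 0.0, -0.3]
width: 0.7
grasp_force: 25.0
```

>>> step_arm --motion '[[[0.5,0,0,0,0,0,0],[0.5,0,0,0,0,0,0],[0.5,0,0,0,0,0,0],[0.5,0,0,0,0,0,0],[0.5,0,0,0,0,0,0]]]'

```text
time_s: 25.9
tool_pos: [0.5777, -0.1383, 0.3189]
eef_rot: [1.086, 2.946, 0.0]
ft_force: [-0.1, -0.6, -0.1]
width: 0.705
grasp_force: 25.0
```

```bash
python3 - <<'E'
from h import *
F=np.load("jars.npy"); goto([*F[0],.1088],49.5)
E
```

```text
grasp [ 0.578  -0.1384  0.1597] toolshift [ 0.0011 -0.0011  0.0509]
tooly deg 49.51 tilt [ 0.002  -0.0006] j7 0.911 F [-0.1 -0.6 -0.1] t 25.9 w 64.8 25.0
az cw+ (rad): 0.0
```

>>> step_arm --motion '[[[0.5,0.0011,-0.0011,0.02,0,0,0],[0.5,0,0,0.015,0,0,0],[0.5,0,0,0.01,0,0,0],[0.5,0,0,0.006,0,0,0],[0.5,0,0,0,0,0,0]]]'

```text
time_s: 26.4
tool_pos: [0.5762, -0.1382, 0.2674]
eef_rot: [1.087, 2.947, 0.0]
ft_force: [-0.2, 1.4, 5.6]
width: 0.702
grasp_force: 25.0
```

>>> step_arm --motion '[[[0.5,0,0,0,0,0,0],[0.5,0,0,0,0,0,0],[0.5,0,0,0,0,0,0],[0.5,0,0,0,0,0,0],[0.5,0,0,0,0,0,0]]]'

```text
time_s: 26.9
tool_pos: [0.5762, -0.1382, 0.2674]
eef_rot: [1.087, 2.947, 0.0]
ft_force: [-0.7, 1.8, 5.3]
width: 0.704
grasp_force: 25.0
```

>>> step_arm --motion '[[[0.5,0,0,0,0,0,0.1],[0.5,0,0,0,0,0,0.14],[0.5,0,0,0,0,0,0.14],[0.5,0,0,0,0,0,0.14],[0.5,0,0,0,0,0,0.14]]]'

```text
time_s: 27.4
tool_pos: [0.5764, -0.1391, 0.2675]
eef_rot: [1.99, 2.429, 0.001]
ft_force: [0.9, -0.8, 2.7]
width: 0.7
grasp_force: 25.0
```

>>> step_arm --motion '[[[0.5,0,0,0,0,0,0.14],[0.5,0,0,0,0,0,0.1],[0.5,0,0,0,0,0,0.1],[0.5,0,0,0,0,0,0.08],[0.5,0,0,0,0,0,0.08]]]'

```text
time_s: 27.9
tool_pos: [0.5771, -0.1377, 0.2675]
eef_rot: [2.522, 1.869, 0.004]
ft_force: [2.7, 1.0, 1.3]
width: 0.699
grasp_force: 25.0
```

>>> step_arm --motion '[[[0.9,0,0,0,0,0,-0.03],[0.9,0,0,0,0,0,0],[0.9,0,0,0,0,0,0],[0.9,0,0,-0.03,0,0,0],[0.9,0,0,-0.05,0,0,0]]]'

```text
time_s: 28.4
tool_pos: [0.5737, -0.1385, 0.3435]
eef_rot: [-2.49, -1.903, 0.01]
ft_force: [0.6, -0.2, -0.8]
width: 0.899
grasp_force: 0.0
```

>>> step_arm --motion '[[[0.9,0,0,-0.05,0,0,0],[0.9,0,0,0,0,0,0],[0.9,0,0,0,0,0,0],[0.9,0,0,0,0,0,0],[0.9,0,0,0,0,0,0]]]'

```text
time_s: 28.9
tool_pos: [0.5749, -0.1385, 0.3947]
eef_rot: [-2.494, -1.905, 0.004]
ft_force: [-0.3, 0.1, 0.0]
width: 0.899
grasp_force: 0.0
```

```bash
cat >> h.py <<'E'
def check(i,nxt):
    F=np.load("jars.npy"); p,P=snap("wrist"); goto([*nxt,.2],40)
    w=cloud(p,P); k=np.linalg.norm(w[...,:2]-F[i],axis=-1)<.02
    print(lidfit(p,P,F[i],.113),F[i],np.median(w[k][:,2]))
    p,P=snap("scene")
    for d in spot_in(p,"lid1"): print(np.round(d["point"],3),round(d["score"],2),end=" ")
E
python3 - <<'E'
from h import *
check(0,[.5843,.1918])
E
```

```text
grasp [ 0.5746 -0.1383  0.2356] toolshift [ 0.3211 -0.0772  0.0358]
tooly deg -15.23 tilt [-0.0034  0.0007] j7 -0.078 F [-0.2  0.8 -0.2] t 28.9 w 82.6 0.0
az cw+ (rad): -0.964
(array([ 0.57624631, -0.13904763]), np.float64(42.743368186102586), 4, array([24.2, 24.1, 24.1, 24.1])) [ 0.57659445 -0.13859753] 0.11372318064706771
[ 0.584 -0.133  0.111] 0.92 [0.488 0.364 0.032] 0.92 [0.484 0.246 0.032] 0.87 [0.593 0.196 0.033] 0.7 [ 0.58  -0.232  0.112] 0.57
```

>>> step_arm --motion '[[[0.87,0.0459,-0.011,0,0,0,0],[0.87,0.0459,-0.011,0,0,0,0],[0.87,0.0459,-0.011,0,0,0,0],[0.87,0.0459,-0.011,0,0,0,0],[0.87,0.0459,-0.011,0,0,0,0]]]'

```text
time_s: 29.55
tool_pos: [0.5827, 0.0992, 0.3962]
eef_rot: [-2.496, -1.907, 0.001]
ft_force: [0.5, 0.1, -0.6]
width: 0.875
grasp_force: 0.0
```

>>> step_arm --motion '[[[0.87,0.0459,-0.011,0,0,0,0],[0.87,0.0459,-0.011,0,0,0,0],[0.87,0,0,0,0,0,-0.145],[0.87,0,0,0,0,0,-0.145],[0.87,0,0,0,0,0,-0.145]]]'

```text
time_s: 30.05
tool_pos: [0.5856, 0.1926, 0.3958]
eef_rot: [-2.016, -2.408, 0.002]
ft_force: [-0.9, -0.6, -0.4]
width: 0.87
grasp_force: 0.0
```

>>> step_arm --motion '[[[0.87,0,0,0,0,0,-0.145],[0.87,0,0,0,0,0,-0.145],[0.87,0,0,0,0,0,-0.145],[0.87,0,0,0.02,0,0,-0.145],[0.87,0,0,0.02,0,0,-0.145]]]'

```text
time_s: 30.55
tool_pos: [0.5861, 0.1918, 0.3563]
eef_rot: [1.034, 2.966, 0.001]
ft_force: [0.0, -0.6, -0.1]
width: 0.873
grasp_force: 0.0
```

>>> step_arm --motion '[[[0.87,0,0,0.02,0,0,-0.145],[0.87,0,0,0.02,0,0,-0.145],[0.87,0,0,0.01,0,0,0],[0.87,0,0,0,0,0,0],[0.87,0,0,0,0,0,0]]]'

```text
time_s: 31.05
tool_pos: [0.5861, 0.1919, 0.307]
eef_rot: [0.608, 3.082, 0.0]
ft_force: [0.3, -0.4, 0.3]
width: 0.87
grasp_force: 0.0
```

```bash
python3 - <<'E'
from h import *
pick([.5843,.1918])
E
```

```text
[[0.492, 0.347, 0.031], [0.582, 0.195, 0.036], [0.48, 0.239, 0.038]]
lid (array([0.58443043, 0.19187972]), np.float64(65.00974187476326), 4, array([24.1, 24.1, 24.1, 24.1])) ztop 0.03473322495520231
grasp [0.5867 0.1922 0.1487] toolshift [ 0.0021 -0.0013  0.1197]
tooly deg 67.75 tilt [0.0019 0.0006] j7 0.618 F [ 0.1 -0.5  0.4] t 31.1 w 80.0 0.0
az cw+ (rad): 0.484
```

>>> step_arm --motion '[[[0.87,0.0021,-0.0013,0.04,0,0,0],[0.87,0,0,0.04,0,0,0],[0.87,0,0,0.03,0,0,0],[0.87,0,0,0.01,0,0,0],[0.7,0,0,0,0,0,0]]]'

```text
time_s: 31.65
tool_pos: [0.5835, 0.1917, 0.1866]
eef_rot: [-0.604, -3.082, 0.001]
ft_force: [-0.2, 0.4, 0.1]
width: 0.821
grasp_force: 0.0
```

>>> step_arm --motion '[[[0.5,0,0,0,0,0,0],[0.5,0,0,0,0,0,0],[0.5,0,0,0,0,0,0],[0.5,0,0,0,0,0,0],[0.5,0,0,0,0,0,0]]]'

```text
time_s: 32.15
tool_pos: [0.5844, 0.1917, 0.1884]
eef_rot: [0.604, 3.08, 0.002]
ft_force: [-0.1, -0.1, 6.3]
width: 0.702
grasp_force: 25.0
```

>>> step_arm --motion '[[[0.5,0,0,-0.02,0,0,0],[0.5,0,0,-0.045,0,0,0],[0.5,0,0,-0.045,0,0,0],[0.5,0,0,-0.045,0,0,0],[0.5,0,0,-0.045,0,0,0]]]'

```text
time_s: 32.65
tool_pos: [0.583, 0.1911, 0.3887]
eef_rot: [-0.604, -3.083, 0.0]
ft_force: [0.4, 0.8, -0.8]
width: 0.699
grasp_force: 25.0
```

```bash
python3 - <<'E'
from h import *
F=np.load("jars.npy"); goto([*F[4],.16],68.7)
E
```

```text
grasp [0.583  0.1911 0.2295] toolshift [-0.1791 -0.5192  0.0696]
tooly deg 67.84 tilt [-0.0002 -0.0002] j7 0.655 F [ 0.4  0.8 -0.8] t 32.6 w 64.3 25.0
az cw+ (rad): -0.015
```

>>> step_arm --motion '[[[0.5,-0.0149,-0.0433,0,0,0,0],[0.5,-0.0149,-0.0433,0,0,0,0],[0.5,-0.0149,-0.0433,0,0,0,0],[0.5,-0.0149,-0.0433,0,0,0,0],[0.5,-0.0149,-0.0433,0,0,0,0]]]'

```text
time_s: 33.15
tool_pos: [0.5701, -0.0391, 0.3871]
eef_rot: [0.604, 3.083, -0.0]
ft_force: [0.3, -0.5, -0.7]
width: 0.697
grasp_force: 25.0
```

>>> step_arm --motion '[[[0.5,-0.0149,-0.0433,0,0,0,0],[0.5,-0.0149,-0.0433,0,0,0,0],[0.5,-0.0149,-0.0433,0,0,0,0],[0.5,-0.0149,-0.0433,0,0,0,0],[0.5,-0.0149,-0.0433,0,0,0,0]]]'

```text
time_s: 33.65
tool_pos: [0.5575, -0.2677, 0.387]
eef_rot: [0.604, 3.083, -0.0]
ft_force: [0.9, -0.2, -0.1]
width: 0.701
grasp_force: 25.0
```

>>> step_arm --motion '[[[0.5,-0.0149,-0.0433,0,0,0,0],[0.5,-0.0149,-0.0433,0,0,0,0],[0.5,0,0,0.02,0,0,0],[0.5,0,0,0.03,0,0,0],[0.5,0,0,0.02,0,0,0]]]'

```text
time_s: 34.15
tool_pos: [0.552, -0.3577, 0.3149]
eef_rot: [-0.606, -3.081, -0.001]
ft_force: [-0.8, 0.5, -0.9]
width: 0.696
grasp_force: 25.0
```

>>> step_arm --motion '[[[0.5,0,0,0,0,0,0],[0.5,0,0,0,0,0,0],[0.5,0,0,0,0,0,0],[0.5,0,0,0,0,0,0],[0.5,0,0,0,0,0,0]]]'

```text
time_s: 34.65
tool_pos: [0.5534, -0.3575, 0.318]
eef_rot: [0.603, 3.081, -0.001]
ft_force: [-0.2, -0.4, -0.4]
width: 0.693
grasp_force: 25.0
```

```bash
python3 - <<'E'
from h import *
F=np.load("jars.npy"); goto([*F[4],.1082],68.7)
E
```

```text
grasp [ 0.5537 -0.3577  0.1588] toolshift [0.0009 0.0001 0.0506]
tooly deg 67.84 tilt [ 0.0017 -0.0012] j7 1.594 F [-0.2 -0.4 -0.4] t 34.6 w 63.7 25.0
az cw+ (rad): -0.015
```

>>> step_arm --motion '[[[0.5,0.0009,0,0.02,0,0,-0.015],[0.5,0,0,0.015,0,0,0],[0.5,0,0,0.01,0,0,0],[0.5,0,0,0.0055,0,0,0],[0.5,0,0,0,0,0,0]]]'

```text
time_s: 35.15
tool_pos: [0.5527, -0.3569, 0.2673]
eef_rot: [0.581, 3.087, -0.0]
ft_force: [-0.7, 1.0, 6.2]
width: 0.699
grasp_force: 25.0
```

>>> step_arm --motion '[[[0.5,0,0,0,0,0,0],[0.5,0,0,0,0,0,0],[0.5,0,0,0,0,0,0],[0.5,0,0,0,0,0,0],[0.5,0,0,0,0,0,0]]]'

```text
time_s: 35.65
tool_pos: [0.5526, -0.3569, 0.2673]
eef_rot: [0.581, 3.087, -0.0]
ft_force: [-0.1, 0.6, 5.0]
width: 0.694
grasp_force: 25.0
```

Dropped to the rim; screw it home, release, rise and check.

>>> step_arm --motion '[[[0.5,0,0,0,0,0,0.1],[0.5,0,0,0,0,0,0.14],[0.5,0,0,0,0,0,0.14],[0.5,0,0,0,0,0,0.14],[0.5,0,0,0,0,0,0.14]]]'

```text
time_s: 36.15
tool_pos: [0.5529, -0.3574, 0.2673]
eef_rot: [1.557, 2.726, -0.0]
ft_force: [1.4, -0.7, 2.8]
width: 0.699
grasp_force: 25.0
```

>>> step_arm --motion '[[[0.5,0,0,0,0,0,0.14],[0.5,0,0,0,0,0,0.1],[0.5,0,0,0,0,0,0.1],[0.5,0,0,0,0,0,0.08],[0.5,0,0,0,0,0,0.08]]]'

```text
time_s: 36.65
tool_pos: [0.5537, -0.3559, 0.2673]
eef_rot: [2.175, 2.265, 0.002]
ft_force: [0.7, 1.1, 4.0]
width: 0.696
grasp_force: 25.0
```

>>> step_arm --motion '[[[0.9,0,0,0,0,0,-0.03],[0.9,0,0,0,0,0,0],[0.9,0,0,0,0,0,0],[0.9,0,0,-0.03,0,0,0],[0.9,0,0,-0.05,0,0,0]]]'

```text
time_s: 37.15
tool_pos: [0.5503, -0.3564, 0.3424]
eef_rot: [-2.137, -2.29, 0.003]
ft_force: [0.5, -1.3, -0.6]
width: 0.901
grasp_force: 0.0
```

>>> step_arm --motion '[[[0.9,0,0,-0.05,0,0,0],[0.9,0,0,0,0,0,0],[0.9,0,0,0,0,0,0],[0.9,0,0,0,0,0,0],[0.9,0,0,0,0,0,0]]]'

```text
time_s: 37.65
tool_pos: [0.5516, -0.3568, 0.3941]
eef_rot: [-2.141, -2.294, 0.001]
ft_force: [-0.2, -0.3, -0.1]
width: 0.9
grasp_force: 0.0
```

```bash
python3 - <<'E'
from h import *
check(4,[.4787,.2418])
E
```

```text
grasp [ 0.5512 -0.3565  0.235 ] toolshift [ 0.6018 -0.031   0.0363]
tooly deg 3.95 tilt [-0.003   0.0019] j7 0.619 F [-0.2  0.8  0.1] t 37.7 w 82.8 0.0
az cw+ (rad): -0.629
(array([ 0.5530392 , -0.35791594]), np.float64(7.35043606306135), 4, array([24.2, 24.2, 24.2, 24.2])) [ 0.55301185 -0.35732992] 0.11380779864282392
[0.486 0.241 0.033] 0.92 [ 0.585 -0.132  0.111] 0.88 [ 0.561 -0.345  0.111] 0.84 [ 0.574 -0.238  0.112] 0.84 [0.486 0.362 0.03 ] 0.72
```

>>> step_arm --motion '[[[0.87,0.0463,-0.0024,0,0,0,0],[0.87,0.0463,-0.0024,0,0,0,0],[0.87,0.0463,-0.0024,0,0,0,0],[0.87,0.0463,-0.0024,0,0,0,0],[0.87,0.0463,-0.0024,0,0,0,0]]]'

```text
time_s: 38.3
tool_pos: [0.5237, -0.1251, 0.3958]
eef_rot: [-2.143, -2.296, 0.0]
ft_force: [0.9, 0.1, 1.3]
width: 0.867
grasp_force: 0.0
```

>>> step_arm --motion '[[[0.87,0.0463,-0.0024,0,0,0,0],[0.87,0.0463,-0.0024,0,0,0,0],[0.87,0.0463,-0.0024,0,0,0,0],[0.87,0.0463,-0.0024,0,0,0,0],[0.87,0.0463,-0.0024,0,0,0,0]]]'

```text
time_s: 38.8
tool_pos: [0.4958, 0.105, 0.396]
eef_rot: [-2.144, -2.297, 0.0]
ft_force: [0.4, -0.4, -0.4]
width: 0.87
grasp_force: 0.0
```

>>> step_arm --motion '[[[0.87,0.0463,-0.0024,0,0,0,0],[0.87,0.0463,-0.0024,0,0,0,0],[0.87,0.0463,-0.0024,0,0,0,0],[0.87,0,0,0,0,0,-0.126],[0.87,0,0,0.02,0,0,-0.126]]]'

```text
time_s: 39.3
tool_pos: [0.4797, 0.2444, 0.3779]
eef_rot: [1.825, 2.555, 0.007]
ft_force: [0.7, -0.1, -0.3]
width: 0.872
grasp_force: 0.0
```

>>> step_arm --motion '[[[0.87,0,0,0.025,0,0,-0.126],[0.87,0,0,0.025,0,0,-0.126],[0.87,0,0,0.02,0,0,-0.126],[0.87,0,0,0,0,0,0],[0.87,0,0,0,0,0,0]]]'

```text
time_s: 39.8
tool_pos: [0.4796, 0.2413, 0.306]
eef_rot: [-1.331, -2.845, 0.001]
ft_force: [-0.1, -0.5, 0.8]
width: 0.867
grasp_force: 0.0
```

```bash
python3 - <<'E'
from h import *
pick([.4787,.2418])
E
```

```text
[[0.476, 0.24, 0.035], [0.478, 0.358, 0.034]]
lid (array([0.47901979, 0.2416383 ]), np.float64(48.603083506466234), 4, array([24.1, 24.1, 24.1, 24.1])) ztop 0.034783310420752556
grasp [0.4804 0.2418 0.1481] toolshift [ 0.0008 -0.0014  0.1191]
tooly deg 39.9 tilt [0.0016 0.0009] j7 0.019 F [ 0.6 -0.5  0.1] t 39.9 w 80.2 0.0
az cw+ (rad): -0.002
```

>>> step_arm --motion '[[[0.87,0.0008,-0.0014,0.04,0,0,0],[0.87,0,0,0.04,0,0,0],[0.87,0,0,0.029,0,0,0],[0.87,0,0,0.01,0,0,0],[0.7,0,0,0,0,0,0]]]'

```text
time_s: 40.4
tool_pos: [0.478, 0.2411, 0.187]
eef_rot: [-1.327, -2.847, 0.002]
ft_force: [-0.6, -0.7, 0.5]
width: 0.824
grasp_force: 0.0
```

>>> step_arm --motion '[[[0.5,0,0,0,0,0,0],[0.5,0,0,0,0,0,0],[0.5,0,0,0,0,0,0],[0.5,0,0,0,0,0,0],[0.5,0,0,0,0,0,0]]]'

```text
time_s: 40.9
tool_pos: [0.4789, 0.2415, 0.1889]
eef_rot: [1.326, 2.846, 0.004]
ft_force: [0.2, -0.2, 8.0]
width: 0.706
grasp_force: 25.0
```

>>> step_arm --motion '[[[0.5,0,0,-0.02,0,0,0],[0.5,0,0,-0.045,0,0,0],[0.5,0,0,-0.045,0,0,0],[0.5,0,0,-0.045,0,0,0],[0.5,0,0,-0.045,0,0,0]]]'

```text
time_s: 41.4
tool_pos: [0.4776, 0.2408, 0.3896]
eef_rot: [1.326, 2.847, 0.001]
ft_force: [0.7, -0.6, -0.5]
width: 0.701
grasp_force: 25.0
```

```bash
python3 - <<'E'
from h import *
F=np.load("jars.npy"); goto([*F[3],.16],30)
E
```

```text
grasp [0.4777 0.2409 0.2304] toolshift [-0.3508 -0.324   0.0703]
tooly deg 40.05 tilt [0.0007 0.0002] j7 0.064 F [ 0.7 -0.6 -0.5] t 41.4 w 64.5 25.0
az cw+ (rad): 0.175
```

>>> step_arm --motion '[[[0.5,-0.0319,-0.0295,0,0,0,0],[0.5,-0.0319,-0.0295,0,0,0,0],[0.5,-0.0319,-0.0295,0,0,0,0],[0.5,-0.0319,-0.0295,0,0,0,0],[0.5,-0.0319,-0.0295,0,0,0,0]]]'

```text
time_s: 41.9
tool_pos: [0.4671, 0.0224, 0.388]
eef_rot: [1.326, 2.847, 0.001]
ft_force: [0.5, -0.3, -0.8]
width: 0.707
grasp_force: 25.0
```

>>> step_arm --motion '[[[0.5,-0.0319,-0.0295,0,0,0,0],[0.5,-0.0319,-0.0295,0,0,0,0],[0.5,-0.0319,-0.0295,0,0,0,0],[0.5,-0.0319,-0.0295,0,0,0,0],[0.5,-0.0319,-0.0295,0,0,0,0]]]'

```text
time_s: 42.4
tool_pos: [0.4569, -0.1946, 0.3879]
eef_rot: [1.326, 2.847, 0.0]
ft_force: [1.0, -0.0, -1.6]
width: 0.704
grasp_force: 25.0
```

>>> step_arm --motion '[[[0.5,-0.0319,-0.0295,0,0,0,0],[0.5,0,0,0.02,0,0,0.088],[0.5,0,0,0.03,0,0,0.087],[0.5,0,0,0.02,0,0,0],[0.5,0,0,0,0,0,0]]]'

```text
time_s: 42.9
tool_pos: [0.454, -0.2358, 0.315]
eef_rot: [-1.568, -2.716, 0.0]
ft_force: [-0.4, 0.1, 0.2]
width: 0.705
grasp_force: 25.0
```

>>> step_arm --motion '[[[0.5,0,0,0,0,0,0],[0.5,0,0,0,0,0,0],[0.5,0,0,0,0,0,0],[0.5,0,0,0,0,0,0],[0.5,0,0,0,0,0,0]]]'

```text
time_s: 43.4
tool_pos: [0.4556, -0.2364, 0.3178]
eef_rot: [1.57, 2.72, 0.0]
ft_force: [-0.2, -0.0, -1.1]
width: 0.706
grasp_force: 25.0
```

```bash
python3 - <<'E'
from h import *
F=np.load("jars.npy"); goto([*F[3],.1087],30)
E
```

```text
grasp [ 0.4557 -0.2365  0.1586] toolshift [ 0.0005 -0.0001  0.0499]
tooly deg 30.03 tilt [ 0.001  -0.0004] j7 0.931 F [-0.2 -0.  -1.1] t 43.4 w 64.9 25.0
az cw+ (rad): 0.0
```

>>> step_arm --motion '[[[0.5,0.0005,0,0.02,0,0,0],[0.5,0,0,0.015,0,0,0],[0.5,0,0,0.01,0,0,0],[0.5,0,0,0.005,0,0,0],[0.5,0,0,0,0,0,0]]]'

```text
time_s: 43.9
tool_pos: [0.4554, -0.236, 0.2676]
eef_rot: [1.57, 2.721, 0.0]
ft_force: [0.0, -0.6, -0.7]
width: 0.701
grasp_force: 25.0
```

>>> step_arm --motion '[[[0.5,0,0,0,0,0,0],[0.5,0,0,0,0,0,0],[0.5,0,0,0,0,0,0],[0.5,0,0,0,0,0,0],[0.5,0,0,0,0,0,0]]]'

```text
time_s: 44.4
tool_pos: [0.4554, -0.236, 0.2676]
eef_rot: [1.57, 2.72, 0.0]
ft_force: [-0.9, 0.2, 4.4]
width: 0.703
grasp_force: 25.0
```

>>> step_arm --motion '[[[0.5,0,0,0,0,0,0.1],[0.5,0,0,0,0,0,0.14],[0.5,0,0,0,0,0,0.14],[0.5,0,0,0,0,0,0.14],[0.5,0,0,0,0,0,0.14]]]'

```text
time_s: 44.9
tool_pos: [0.4554, -0.2366, 0.2676]
eef_rot: [2.372, 2.057, 0.0]
ft_force: [0.1, -1.8, 2.9]
width: 0.704
grasp_force: 25.0
```

>>> step_arm --motion '[[[0.5,0,0,0,0,0,0.14],[0.5,0,0,0,0,0,0.1],[0.5,0,0,0,0,0,0.1],[0.5,0,0,0,0,0,0.08],[0.5,0,0,0,0,0,0.08]]]'

```text
time_s: 45.4
tool_pos: [0.4562, -0.2357, 0.2676]
eef_rot: [2.802, 1.416, 0.002]
ft_force: [1.0, -0.2, 2.1]
width: 0.709
grasp_force: 25.0
```

>>> step_arm --motion '[[[0.9,0,0,0,0,0,-0.03],[0.9,0,0,0,0,0,0],[0.9,0,0,0,0,0,0],[0.9,0,0,-0.03,0,0,0],[0.9,0,0,-0.05,0,0,0]]]'

```text
time_s: 45.9
tool_pos: [0.4534, -0.2353, 0.3448]
eef_rot: [-2.777, -1.455, 0.009]
ft_force: [1.9, 0.0, -0.6]
width: 0.899
grasp_force: 0.0
```

>>> step_arm --motion '[[[0.9,0,0,-0.05,0,0,0],[0.9,0,0,0,0,0,0],[0.9,0,0,0,0,0,0],[0.9,0,0,0,0,0,0],[0.9,0,0,0,0,0,0]]]'

```text
time_s: 46.4
tool_pos: [0.4545, -0.2356, 0.3955]
eef_rot: [-2.781, -1.456, 0.004]
ft_force: [0.9, 0.3, 0.3]
width: 0.9
grasp_force: 0.0
```

```bash
python3 - <<'E'
from h import *
check(3,[.480,.362])
E
```

```text
grasp [ 0.4541 -0.2355  0.2364] toolshift [ 0.5059 -0.3189  0.037 ]
tooly deg -34.72 tilt [-0.0031  0.0012] j7 -0.114 F [-0.8  0.2  0.5] t 46.5 w 82.8 0.0
az cw+ (rad): -1.304
(array([ 0.45500761, -0.23662657]), np.float64(68.4579952316429), 4, array([24.2, 24.1, 24.1, 24.1])) [ 0.45543695 -0.23617243] 0.11376064542323255
[ 0.584 -0.131  0.114] 0.95 [ 0.574 -0.235  0.115] 0.95 [0.488 0.363 0.03 ] 0.68 [ 0.564 -0.347  0.11 ] 0.67 [ 0.462 -0.231  0.116] 0.59
```

>>> step_arm --motion '[[[0.87,0.0389,-0.0245,0,0,0,0],[0.87,0.0389,-0.0245,0,0,0,0],[0.87,0.0389,-0.0245,0,0,0,0],[0.87,0.0389,-0.0245,0,0,0,0],[0.87,0.0389,-0.0245,0,0,0,0]]]'

```text
time_s: 47.05
tool_pos: [0.4649, -0.0046, 0.3968]
eef_rot: [-2.783, -1.457, 0.001]
ft_force: [1.7, 0.0, -0.4]
width: 0.869
grasp_force: 0.0
```

>>> step_arm --motion '[[[0.87,0.0389,-0.0245,0,0,0,0],[0.87,0.0389,-0.0245,0,0,0,0],[0.87,0.0389,-0.0245,0,0,0,0],[0.87,0.0389,-0.0245,0,0,0,0],[0.87,0.0389,-0.0245,0,0,0,0]]]'

```text
time_s: 47.55
tool_pos: [0.4751, 0.2251, 0.3967]
eef_rot: [-2.783, -1.457, 0.001]
ft_force: [0.9, 0.0, 0.5]
width: 0.87
grasp_force: 0.0
```

>>> step_arm --motion '[[[0.87,0.0389,-0.0245,0,0,0,0],[0.87,0.0389,-0.0245,0,0,0,0],[0.87,0.0389,-0.0245,0,0,0,0],[0.87,0,0,0,0,0,-0.145],[0.87,0,0,0,0,0,-0.145]]]'

```text
time_s: 48.05
tool_pos: [0.4804, 0.3635, 0.3959]
eef_rot: [-2.534, -1.856, 0.003]
ft_force: [0.4, -0.1, -0.0]
width: 0.872
grasp_force: 0.0
```

>>> step_arm --motion '[[[0.87,0,0,0,0,0,-0.145],[0.87,0,0,0,0,0,-0.145],[0.87,0,0,0,0,0,-0.145],[0.87,0,0,0.02,0,0,-0.145],[0.87,0,0,0.02,0,0,-0.145]]]'

```text
time_s: 48.55
tool_pos: [0.4816, 0.3612, 0.3567]
eef_rot: [1.716, 2.631, 0.001]
ft_force: [1.4, 0.4, -0.9]
width: 0.867
grasp_force: 0.0
```

>>> step_arm --motion '[[[0.87,0,0,0.02,0,0,-0.145],[0.87,0,0,0.02,0,0,-0.145],[0.87,0,0,0.01,0,0,0],[0.87,0,0,0,0,0,0],[0.87,0,0,0,0,0,0]]]'

```text
time_s: 49.05
tool_pos: [0.4816, 0.3613, 0.3075]
eef_rot: [-1.331, -2.846, -0.0]
ft_force: [-0.4, -0.3, 1.8]
width: 0.87
grasp_force: 0.0
```

```bash
python3 - <<'E'
from h import *
pick([.480,.362])
E
```

```text
[[0.478, 0.359, 0.029]]
lid (array([0.4798272 , 0.36254972]), np.float64(43.1664322625238), 4, array([24.1, 24.1, 24.1, 24.1])) ztop 0.03479181519540525
grasp [0.482  0.3618 0.1491] toolshift [ 0.002  -0.0014  0.1201]
tooly deg 39.96 tilt [0.0015 0.0011] j7 -0.171 F [-0.1  1.2  0.2] t 49.1 w 80.1 0.0
az cw+ (rad): -0.001
```

>>> step_arm --motion '[[[0.87,0.002,-0.0014,0.04,0,0,0],[0.87,0,0,0.04,0,0,0],[0.87,0,0,0.03,0,0,0],[0.87,0,0,0.01,0,0,0],[0.7,0,0,0,0,0,0]]]'

```text
time_s: 49.65
tool_pos: [0.4791, 0.3619, 0.187]
eef_rot: [-1.327, -2.847, 0.001]
ft_force: [0.2, 0.5, 0.7]
width: 0.826
grasp_force: 0.0
```

>>> step_arm --motion '[[[0.5,0,0,0,0,0,0],[0.5,0,0,0,0,0,0],[0.5,0,0,0,0,0,0],[0.5,0,0,0,0,0,0],[0.5,0,0,0,0,0,0]]]'

```text
time_s: 50.15
tool_pos: [0.4798, 0.3625, 0.1892]
eef_rot: [1.326, 2.846, 0.005]
ft_force: [-0.9, -0.3, 6.5]
width: 0.695
grasp_force: 25.0
```

>>> step_arm --motion '[[[0.5,0,0,-0.02,0,0,0],[0.5,0,0,-0.045,0,0,0],[0.5,0,0,-0.045,0,0,0],[0.5,0,0,-0.045,0,0,0],[0.5,0,0,-0.045,0,0,0]]]'

```text
time_s: 50.65
tool_pos: [0.4787, 0.3614, 0.3895]
eef_rot: [1.326, 2.848, 0.0]
ft_force: [1.8, 0.4, -0.7]
width: 0.698
grasp_force: 25.0
```

```bash
python3 - <<'E'
from h import *
F=np.load("jars.npy"); goto([*F[1],.16],18)
E
```

```text
grasp [0.4787 0.3614 0.2303] toolshift [-0.3663 -0.323   0.0703]
tooly deg 40.05 tilt [0.0003 0.0001] j7 -0.138 F [ 1.8  0.4 -0.7] t 50.6 w 64.2 25.0
az cw+ (rad): 0.385
```

>>> step_arm --motion '[[[0.5,-0.0333,-0.0294,0,0,0,0],[0.5,-0.0333,-0.0294,0,0,0,0],[0.5,-0.0333,-0.0294,0,0,0,0],[0.5,-0.0333,-0.0294,0,0,0,0],[0.5,-0.0333,-0.0294,0,0,0,0]]]'

```text
time_s: 51.15
tool_pos: [0.4731, 0.1379, 0.3878]
eef_rot: [1.326, 2.847, 0.001]
ft_force: [0.9, -1.3, -1.5]
width: 0.696
grasp_force: 25.0
```

>>> step_arm --motion '[[[0.5,-0.0333,-0.0294,0,0,0,0],[0.5,-0.0333,-0.0294,0,0,0,0],[0.5,-0.0333,-0.0294,0,0,0,0],[0.5,-0.0333,-0.0294,0,0,0,0],[0.5,-0.0333,-0.0294,0,0,0,0]]]'

```text
time_s: 51.65
tool_pos: [0.4676, -0.084, 0.3879]
eef_rot: [1.326, 2.847, 0.0]
ft_force: [1.5, -0.6, -1.1]
width: 0.7
grasp_force: 25.0
```

>>> step_arm --motion '[[[0.5,-0.0333,-0.0294,0,0,0,0],[0.5,0,0,0.02,0,0,0.128],[0.5,0,0,0.03,0,0,0.128],[0.5,0,0,0.02,0,0,0.128],[0.5,0,0,0,0,0,0]]]'

```text
time_s: 52.15
tool_pos: [0.4656, -0.1265, 0.3151]
eef_rot: [-1.844, -2.537, 0.003]
ft_force: [-1.0, 0.9, -1.0]
width: 0.695
grasp_force: 25.0
```

>>> step_arm --motion '[[[0.5,0,0,0,0,0,0],[0.5,0,0,0,0,0,0],[0.5,0,0,0,0,0,0],[0.5,0,0,0,0,0,0],[0.5,0,0,0,0,0,0]]]'

```text
time_s: 52.65
tool_pos: [0.4674, -0.1267, 0.3178]
eef_rot: [1.844, 2.542, 0.001]
ft_force: [-0.3, 0.3, -0.7]
width: 0.699
grasp_force: 25.0
```

```bash
python3 - <<'E'
from h import *
F=np.load("jars.npy"); goto([*F[1],.109],18)
E
```

```text
grasp [ 0.4676 -0.1268  0.1586] toolshift [ 0.0001 -0.0004  0.0496]
tooly deg 18.08 tilt [ 0.0011 -0.0002] j7 0.495 F [-0.3  0.3 -0.7] t 52.6 w 64.3 25.0
az cw+ (rad): 0.001
```

>>> step_arm --motion '[[[0.5,0,-0.0004,0.02,0,0,0],[0.5,0,0,0.015,0,0,0],[0.5,0,0,0.01,0,0,0],[0.5,0,0,0.005,0,0,0],[0.5,0,0,0,0,0,0]]]'

```text
time_s: 53.15
tool_pos: [0.4671, -0.1268, 0.2676]
eef_rot: [1.845, 2.543, 0.0]
ft_force: [0.6, -0.6, 0.4]
width: 0.7
grasp_force: 25.0
```

>>> step_arm --motion '[[[0.5,0,0,0,0,0,0],[0.5,0,0,0,0,0,0],[0.5,0,0,0,0,0,0],[0.5,0,0,0,0,0,0],[0.5,0,0,0,0,0,0]]]'

```text
time_s: 53.65
tool_pos: [0.467, -0.1268, 0.2676]
eef_rot: [1.845, 2.542, 0.0]
ft_force: [-0.3, 1.3, 4.6]
width: 0.696
grasp_force: 25.0
```

>>> step_arm --motion '[[[0.5,0,0,0,0,0,0.1],[0.5,0,0,0,0,0,0.14],[0.5,0,0,0,0,0,0.14],[0.5,0,0,0,0,0,0.14],[0.5,0,0,0,0,0,0.14]]]'

```text
time_s: 54.15
tool_pos: [0.467, -0.1272, 0.2675]
eef_rot: [2.574, 1.799, 0.001]
ft_force: [0.4, -1.2, 4.2]
width: 0.698
grasp_force: 25.0
```

>>> step_arm --motion '[[[0.5,0,0,0,0,0,0.14],[0.5,0,0,0,0,0,0.1],[0.5,0,0,0,0,0,0.1],[0.5,0,0,0,0,0,0.08],[0.5,0,0,0,0,0,0.08]]]'

```text
time_s: 54.65
tool_pos: [0.4676, -0.1266, 0.2676]
eef_rot: [2.934, 1.117, 0.002]
ft_force: [0.9, -0.9, 3.4]
width: 0.702
grasp_force: 25.0
```

>>> step_arm --motion '[[[0.9,0,0,0,0,0,-0.03],[0.9,0,0,0,0,0,0],[0.9,0,0,0,0,0,0],[0.9,0,0,-0.03,0,0,0],[0.9,0,0,-0.05,0,0,0]]]'

```text
time_s: 55.15
tool_pos: [0.465, -0.1266, 0.345]
eef_rot: [-2.916, -1.158, 0.011]
ft_force: [1.5, -1.2, -0.2]
width: 0.898
grasp_force: 0.0
```

>>> step_arm --motion '[[[0.9,0,0,-0.05,0,0,0],[0.9,0,0,-0.04,0,0,-0.14],[0.9,0,0,-0.03,0,0,-0.14],[0.9,0,0,0,0,0,-0.14],[0.9,0,0,0,0,0,-0.14]]]'

```text
time_s: 55.65
tool_pos: [0.4667, -0.1271, 0.4685]
eef_rot: [2.479, 1.927, 0.003]
ft_force: [-0.1, 1.0, -1.0]
width: 0.896
grasp_force: 0.0
```

>>> step_arm --motion '[[[0.9,-0.03,0.01,0,0,0,-0.14],[0.9,-0.04,0.015,0,0,0,0],[0.9,-0.04,0.015,0,0,0,0],[0.9,-0.035,0.01,0,0,0,0],[0.9,0,0,0,0,0,0]]]'

```text
time_s: 56.15
tool_pos: [0.4942, -0.283, 0.4667]
eef_rot: [2.352, 2.08, -0.005]
ft_force: [-0.5, 0.4, -0.4]
width: 0.901
grasp_force: 0.0
```

```bash
cat > ov.py <<'E'
from h import *
F=np.load("jars.npy"); p,P=snap("wrist"); goto([.51,-.28,.28],-8.5); w=cloud(p,P)
for i in range(5):
    k=np.linalg.norm(w[...,:2]-F[i],axis=-1)<.02; f=lidfit(p,P,F[i],.113)
    print(i,np.round((f[0]-F[i])*1000,1),np.round(f[1],1),f[2:],np.nanmedian(w[k][:,2]))
s,_=snap("side"); cv2.imwrite("pics/fin.png",np.hstack([cv2.resize(x["pixels"],(400,300)) for x in (p,s)]))
E
python3 ov.py
```

```text
grasp [ 0.4942 -0.2803  0.3073] toolshift [0.0022 0.0157 0.0272]
tooly deg -6.87 tilt [-0.0016 -0.0007] j7 0.416 F [0.5 0.7 0. ] t 56.2 w 82.6 0.0
az cw+ (rad): 0.028
0 [0.1 0.4] 42.8 (4, array([24.2, 24.1, 24.2, 24.2])) 0.11389555936322462
1 [-0.5  0.4] 50.3 (4, array([24.2, 24.1, 24. , 24.1])) 0.11386274337504132
2 [-0.2 -0.1] 61.9 (4, array([24.2, 24.1, 24.1, 24.1])) 0.37513724278001204
3 [-0.4 -0.2] 68.5 (4, array([24.1, 24.1, 24.1, 24. ])) 0.37929436401905875
4 [ 0.2 -0.8] 7.3 (4, array([24.1, 24.1, 24.2, 24.1])) 0.1137664374784409
```

View pics/fin.png

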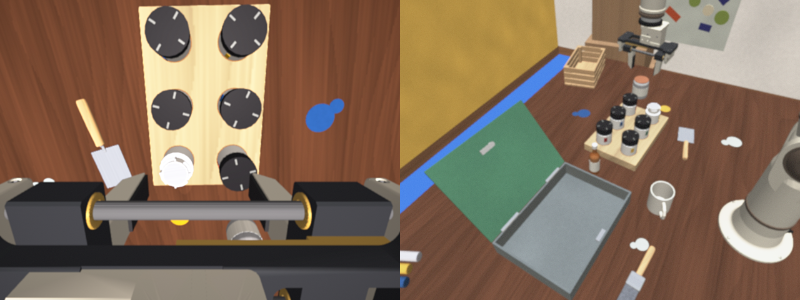

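All five lids sit level on their jars at the stop angles. The chest is empty with its panel open, the bottle is upright, and the arm is clear.

```bash
python3 -c "
from bench import job_done; print(job_done())"
```

```text
the job is handed in; nothing more can be done
None
```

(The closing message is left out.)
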